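# Dress the bakery's sloped gift display

### The arm

A 6-joint arm with a two-finger parallel gripper is mounted at the origin on the work surface. World frame = base frame: x ahead of the robot, y to its left, z up, the work surface at z = 0. Lengths are in m, angles in rad, forces in N, time in s.
With the tool pointing down it reaches from about 0.25 to 0.725 m from the base axis. Payload 4 kg.
Tool frame: the origin (TCP) lies on the centre line of the jaws, within the pads' length; the fingertips stand 25 mm ahead of it and the grasp point (between the pads) lies 6 mm ahead of it; z points along the fingers, x is the direction in which the jaws open and shut, and the axes are right-handed (so a half turn about z gives the same grasp; the last joint's range is limited). The gripper opens to 85 mm and grips with 20 to 120 N. Pads are 22 mm wide; open, the fingers measure 114 mm over their backs; the gripper's body (76 mm by 85 mm) begins 54 mm behind the grasp point. The pads swing forward as they close: fully open they stand 13 mm farther back than shut.
Start: joints at [-1.154, 0.241, 0.005, 1.335, 0, 1.571], TCP at [0.202, -0.457, 0.256] pointing down, gripper open.
Joint ranges: [-2.72, 2.72], [-1.05, 1.87], [-1.09, 1.28], [-1.99, 2.15], [-1.42, 1.44], [-3.14, 3.14]. Speed limits (rad/s): [2.79, 2.79, 3.14, 3.14, 3.14, 3.14].

### API

Orientations are given as a unit quaternion [x, y, z, w].
In Python, from workcell import bot, imaging, order gives the robot as it stands.
- The arm moves only by the tool carry_out, never from a script. Its argument "moves" is a list of rows, each a list of 5 numbers: the shift along the tool's x, y, z scaled (see below), then the turn about the tool's z scaled (see below), then the opening, from -1 (shut) to 1 (fully open). In form: [[tx, ty, tz, roll, hand], ...]. A call has 1 to 20 rows; each row is the pose to reach, as a shift and turn from the pose commanded when the call began, along the tool's axes at that moment; what a row does not reach only later rows make up. The controller multiplies each number of a shift by 0.1 m and each number of a turn by 90 degrees. A row lasts 1/10 s, in which the tool goes at most 50 mm and 8.59 degrees, less where a joint would pass 70% of its speed; a pose out of reach is approached as far as the arm can. A call with a number of a shift or a turn outside -1 to 1 is refused whole. A call with a gripper value outside its range is refused whole. The fingers move at their own pace and stop on an object; the grip force is fixed at half the most. Time passes only in rows, so rows that repeat a pose let the fingers close. It gives the time, the measured TCP pose, the force and the opening at its end, in the units of the state.
- bot.get_obs(): the state, without advancing time (a new reading comes with each control period).
- imaging.camera(name): name is "scene" or "top"; returns the picture (480x640x3 uint8, red, green, blue); there is no depth.
- imaging.camera_model(name): a dict with "fovy" (degrees; the focal length in pixels is half the picture's height over the tangent of half this angle, whatever the lens; pixels are square), "cx", "cy" (the principal point, pixels), "eye" and "rotation" of the camera in the world. Camera axes: x right, y up, looking along -z (the intrinsics and any distortion apply to the point x, -y, -z); pixel columns grow to the right and rows downward; lengths in m; the calibration is good to about 2 mm. A picture is of the moment at which its call begins. camera_model takes no time and is no camera call.
- order.job_done(): hands the job in, once; it reports no verdict.
The state is a dict: "clock": time; "joint_pos": joint angles; "joint_vel": joint speeds; "tau": joint torques, N m; "eef_pos": TCP position; "tool_rot": TCP orientation; "ft_force": force on the tool from outside, world axes, zero at the start; "ft_torque": the same for the moment, N m; "grip_width": finger opening in m.
Only numpy, scipy, OpenCV 4.12 (cv2) and the standard library are available. Lean on these libraries where they do the work, as an engineer would, in place of code of your own. Each camera call takes 0.05 s, during which the arm holds its last target.

### The job

Dress the bakery's sloped display. Lay every biscuit box from the delivery board flat on the sloping shelf, sticker up, square and with its lower short edge right against a wooden cleat so that it cannot slide: yellow maple boxes in the row that the yellow sign stands beside, red berry boxes in the row of the red sign. Stand both honey pots upright in the wooden crate, and when all of that is in place switch the display lamps to half by moving the dimmer lever until it stands straight up; leave the bowl, spoon, mug, bottle and jam jar where they are.

Things in the scene. Friction and masses are not known exactly. Their poses are not given: they have to be found in the camera images.
- slope: sloping wooden shelf, 260 (uphill) x 280 wide, tilted 20 deg, rising away from the robot. Origin: centre of its top surface, 66 above the table; x uphill along the surface, y along the cleats (left), z out of the surface. Two dark cleats cross it, 10 thick, 12 high; boxes lie with a short (48) edge against a cleat's uphill face. Each row has room for three, 88 apart (y -88, 0, 88)
- low_cleat (a point): middle of the foot of the lower cleat's uphill face, on the shelf's surface; axes as the shelf's. A box lying against it has its origin 35 uphill of this point
- high_cleat (a point): middle of the foot of the upper cleat's uphill face, 120 uphill of the lower one; axes as the shelf's. A box lying against it has its origin 35 uphill of this point
- maple_sign: fixed sign, a yellow block 50 x 26 x 35 on a pale wooden foot 60 x 36 (45 high in all), on the table at the right side of the shelf beside the maple row. Origin: centre of its underside; axes as the shelf's but level. Along its x it is level (within 2 mm) with the centres of boxes lying against the cleat of its row. The two signs swap places from start to start
- berry_sign: the same kind of sign with a red block, beside the row for the berry boxes
- board: fixed delivery board of pale wood, 220 (its x) x 330 (its y) x 12 thick; origin: centre of the underside. The boxes start on it
- maple1: gift box of biscuits, yellow (maple) with a brown cardboard band across its middle and a round white sticker on top; 70 (its x) x 48 (its y) x 30 high, 0.12 kg (up to a quarter more or less); starts lying flat on the delivery board. Origin: centre of the underside; z out of the top (sticker side). May be absent
- maple2: gift box of biscuits, yellow (maple) with a brown cardboard band across its middle and a round white sticker on top; 70 (its x) x 48 (its y) x 30 high, 0.12 kg (up to a quarter more or less); starts lying flat on the delivery board. Origin: centre of the underside; z out of the top (sticker side). May be absent
- maple3: gift box of biscuits, yellow (maple) with a brown cardboard band across its middle and a round white sticker on top; 70 (its x) x 48 (its y) x 30 high, 0.12 kg (up to a quarter more or less); starts lying flat on the delivery board. Origin: centre of the underside; z out of the top (sticker side). May be absent
- berry1: gift box of biscuits, red (berry) with a brown cardboard band across its middle and a round white sticker on top; 70 (its x) x 48 (its y) x 30 high, 0.12 kg (up to a quarter more or less); starts lying flat on the delivery board. Origin: centre of the underside; z out of the top (sticker side). May be absent
- berry2: gift box of biscuits, red (berry) with a brown cardboard band across its middle and a round white sticker on top; 70 (its x) x 48 (its y) x 30 high, 0.12 kg (up to a quarter more or less); starts lying flat on the delivery board. Origin: centre of the underside; z out of the top (sticker side). May be absent
- berry3: gift box of biscuits, red (berry) with a brown cardboard band across its middle and a round white sticker on top; 70 (its x) x 48 (its y) x 30 high, 0.12 kg (up to a quarter more or less); starts lying flat on the delivery board. Origin: centre of the underside; z out of the top (sticker side). May be absent
- pot1: honey pot, a short amber glass jar with a flat brass lid, diameter 52, 50 high, 0.14 kg; starts upright on the table. Origin: centre of the underside, z up its axis
- pot2: honey pot, a short amber glass jar with a flat brass lid, diameter 52, 50 high, 0.14 kg; starts upright on the table. Origin: centre of the underside, z up its axis
- crate_in (a point): centre of the inner floor of the fixed open wooden crate, 6 above the table; outside 130 (x) x 170 (y) x 40 high, walls 6. Room for two pots side by side along y (at y = -38 and 38)
- dimmer_base: fixed black block of the dimmer, 70 (x) x 50 (y) x 25 high; origin: centre of the underside. Its lever swings in the block's x-z plane about an axis along y, 22 above the origin
- dimmer (a joint): angle of the dimmer lever in rad: 0 = leaning fully to the block's -x (34 deg from upright, lamps off), 0.6 = straight up (half), 1.2 = fully to +x. It stays where it is left; light friction (under 1 N at the ball)
- dimmer_tip (a point): centre of the green ball, diameter 26, on the end of the steel lever (rod 10 thick), 80 from the hinge axis
- bowl: bystander: white bowl, 90 across, 40 high; origin under its centre
- spoon: bystander: wooden spoon, 140 long, lying between shelf and delivery board; origin at its middle, underside
- mug: bystander: blue mug; origin under its centre
- syrup: bystander: green glass bottle, 150 high; origin under its centre
- jam: bystander: jam jar with a red lid, 70 high; origin under its centre
Not all that is in view belongs to the job. Leave any green look-alike of the pot1 alone.

How it is judged:
By the outcome, as a careful person would: the job done as asked, in the order asked, and still so for the second after the job is handed in, with the robot touching nothing.
Of maple1, maple2, maple3, berry1, berry2, berry3 only 4 to 6 are there at a start; the rules pass over those that are not, and their reading is None.
At some moment in a run one of maple1, maple2, maple3, berry1, berry2, berry3 may be knocked a few centimetres aside while the robot is not near it.
Once in a run the grip may slacken for a moment while it holds something.
It also fails if it takes over 208 s, if anything falls off the work surface, if the arm or the gripper's body presses on something with over 40 N, if the wrist force passes 120 N, or if a joint passes its speed limit or range.

## Working session

There is one attempt and no reset: what is moved stays moved. The work goes in short steps, Python scripts to look and compute and a tool call to move; the robot and the scene stay as the last step left them, time stands still between calls to the robot, and variables do not carry over. Pictures are saved under pics/ and viewed, and the job is handed in when it is done.

Besides the shell and the picture viewer there is one more tool, called after "Request:" as name(argument=value, ...) on one line, values as JSON. carry_out: Moves the arm, as the interface text tells. Its arguments: {"type":"object","properties":{"moves":{"type":"array","items":{"type":"array","items":{"type":"number","minimum":-1,"maximum":1}}}},"required":["moves"]}

```bash
mkdir -p pics; ls; python3 - <<'E'
from workcell import bot, imaging
import cv2
for n in ["scene","top"]:
    im=imaging.camera(n); cv2.imwrite(f"pics/{n}0.png",im[:,:,::-1]); print(n,imaging.camera_model(n))
print(bot.get_obs())
E
```

```text
pics
scene {'fovy': 53.032359691385174, 'cx': 308.9961686165205, 'cy': 241.91606375121955, 'eye': array([ 1.20324887, -0.37397306,  1.11515196]), 'rotation': array([0.27510925, 0.1528915 , 0.46268991, 0.82876845])}
top {'fovy': 50.01504059869109, 'cx': 322.00882351694565, 'cy': 238.3968313198111, 'eye': array([0.3498701 , 0.04132236, 1.30495474]), 'rotation': array([-0.06149423,  0.06080516,  0.71116361, -0.69768726])}
{'clock': 0.1, 'joint_pos': array([-1.15399535e+00,  2.41348114e-01,  3.89550115e-03,  1.33519063e+00,
       -3.79288333e-05,  1.57083241e+00]), 'joint_vel': array([-0.00189959, -0.00201887,  0.00333557,  0.00025433, -0.00044873,
        0.00041285]), 'tau': array([-5.22941755e-04, -3.73138368e+01,  2.53010130e+01,  1.08705409e-02,
       -4.71067392e-05, -1.05110425e-05]), 'eef_pos': array([ 0.20220742, -0.45674327,  0.25551064]), 'tool_rot': array([ 8.38094032e-01, -5.45525014e-01, -7.84307377e-04, -4.87846910e-04]), 'ft_force': array([-1.37242569,  0.50876676, -0.27721267]), 'ft_torque': array([ 0.00646004, -0.01845534,  0.03823239]), 'grip_width': 0.08573790420569057}
```

View pics/scene0.png

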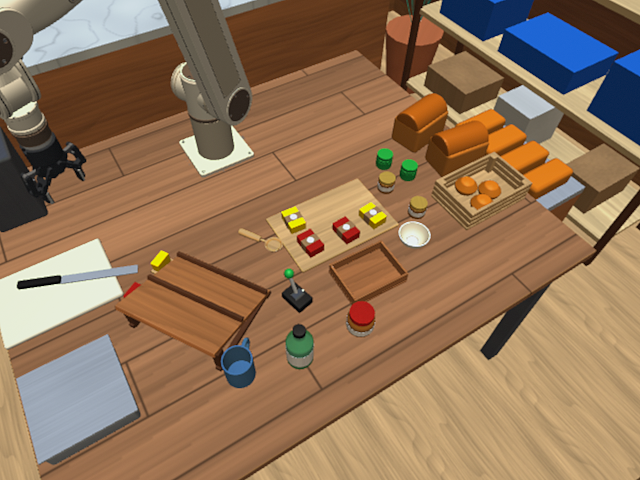

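View pics/top0.png

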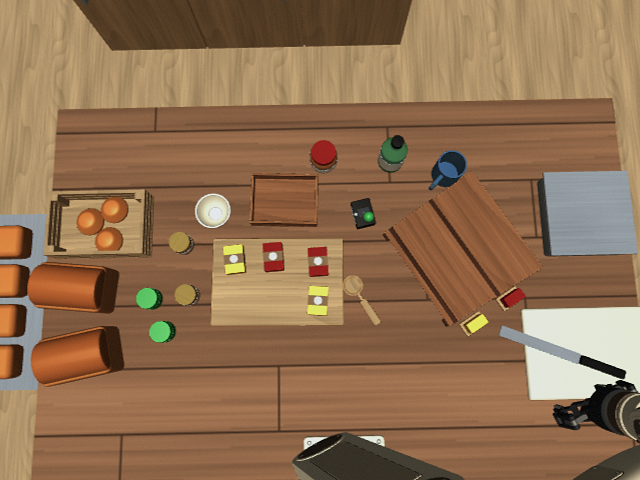

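The scene has 2 maple (yellow) and 2 berry (red) boxes on the board. The yellow sign stands by the low row and the red sign by the high row. Next I'll zoom in and measure.

```bash
cat > h.py <<'E'
import numpy as np, cv2
from scipy.spatial.transform import Rotation as R
from workcell import bot, imaging
M={n:imaging.camera_model(n) for n in("top","scene")}
def ray(n,u,v):
    m=M[n]; f=240/np.tan(np.radians(m["fovy"]/2))
    d=np.array([(u-m["cx"])/f,-(v-m["cy"])/f,-1.0])
    return m["eye"],R.from_quat(m["rotation"]).as_matrix()@d
def at(n,u,v,z):
    e,d=ray(n,u,v); return (e+d*(z-e[2])/d[2])
def px(n,p):
    m=M[n]; f=240/np.tan(np.radians(m["fovy"]/2))
    c=R.from_quat(m["rotation"]).as_matrix().T@(np.asarray(p)-m["eye"])
    return np.array([m["cx"]-f*c[0]/c[2], m["cy"]+f*c[1]/c[2]])
def tri(u1,u2):
    e,d=ray("top",*u1); g,h=ray("scene",*u2); d=d/np.linalg.norm(d);h=h/np.linalg.norm(h)
    s=np.linalg.lstsq(np.c_[d,-h],g-e,rcond=None)[0]
    a,b=e+s[0]*d,g+s[1]*h
    return (a+b)/2,np.linalg.norm(a-b)
def crop(n,x0,y0,x1,y1,k,name,im=None):
    if im is None: im=imaging.camera(n)
    c=cv2.resize(im[y0:y1,x0:x1,::-1],None,fx=k,fy=k,interpolation=cv2.INTER_CUBIC); cv2.imwrite(f"pics/{name}.png",c)
def masks(im):
    h=cv2.cvtColor(im,cv2.COLOR_RGB2HSV); H,S,V=cv2.split(h)
    return {"yellow":((H>22)&(H<34)&(S>180)&(V>120)).astype(np.uint8),"red":(((H<6)|(H>174))&(S>180)&(V>70)).astype(np.uint8),
            "green":((H>50)&(H<75)&(S>150)).astype(np.uint8)}
E
python3 - <<'E'
from h import *
t=imaging.camera("top"); s=imaging.camera("scene")
crop("top",370,160,570,340,4,"shelf",t); crop("top",140,160,390,340,3,"board",t); crop("scene",110,230,310,380,4,"shelf_s",s)
crop("scene",220,140,440,340,3,"board_s",s)
E
```

```text
(no output)
```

View pics/shelf.png

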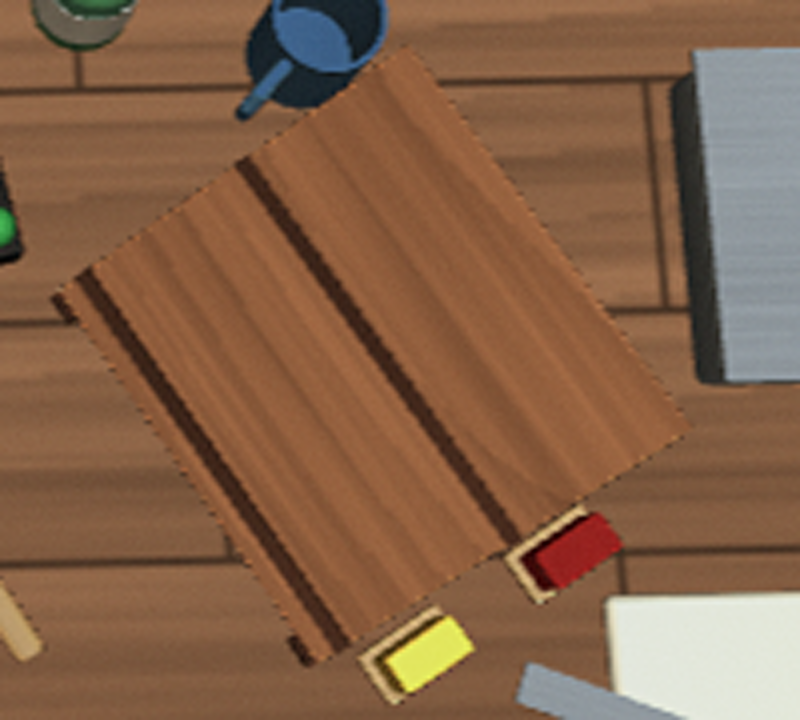

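View pics/board.png

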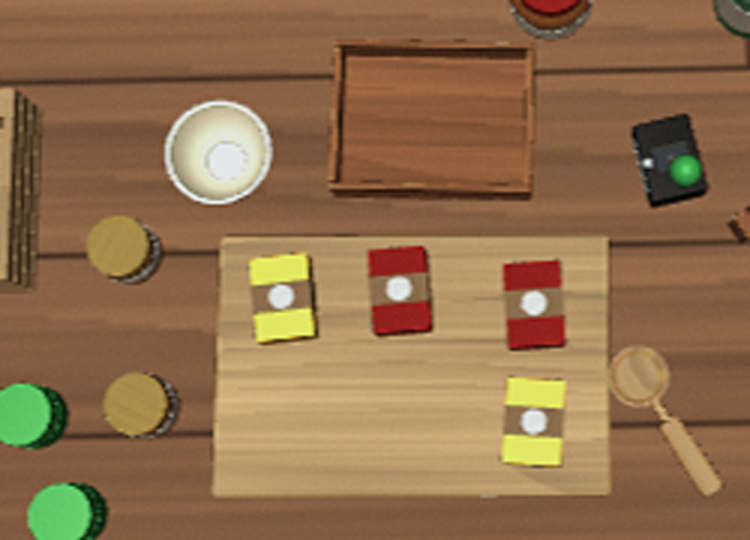

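View pics/shelf_s.png

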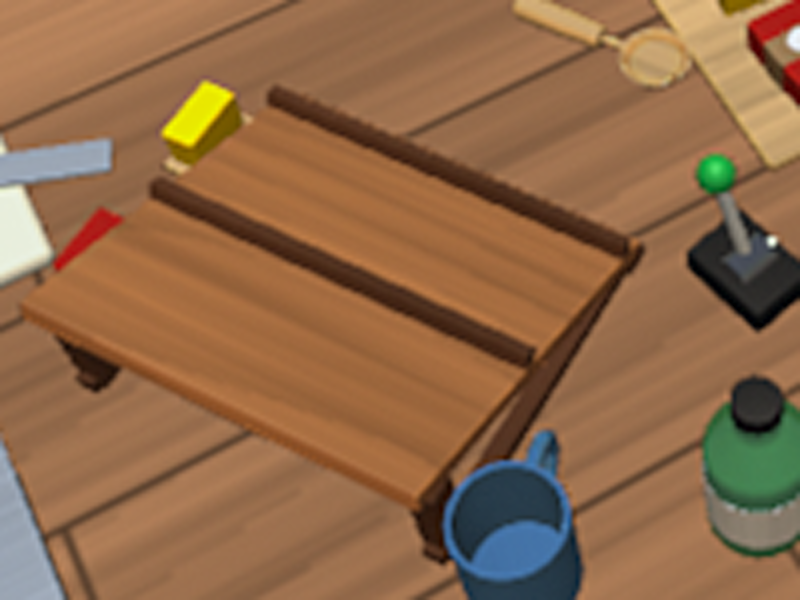

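View pics/board_s.png

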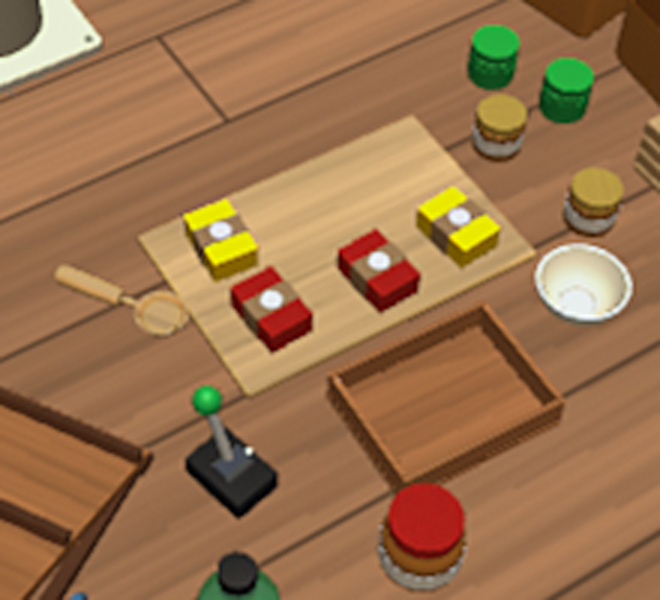

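```bash
python3 - <<'E'
from h import *
np.set_printoptions(precision=4,suppress=True)
T=lambda a,b:(370+(a+.5)/4-.5,160+(b+.5)/4-.5); S=lambda a,b:(110+(a+.5)/4-.5,230+(b+.5)/4-.5)
zu=.066+.13*np.sin(np.radians(20))
UL=(at("top",*T(408,48),zu),at("scene",*S(420,503),zu)); UR=(at("top",*T(690,428),zu),at("scene",*S(22,310),zu))
print("UL",UL,"UR",UR)
for A,B in [(UL[0],UR[0]),(UL[1],UR[1])]:
    d=(A-B)[:2]; print("width",np.linalg.norm(d)); yv=d/np.linalg.norm(d); xv=np.array([yv[1],-yv[0]])
    c=(A+B)[:2]/2-xv*.13*np.cos(np.radians(20)); print("c",c,"yaw deg",np.degrees(np.arctan2(xv[1],xv[0])))
    # signs, cleats
    def cast(n,u,v,off=0):
        # intersect with slope plane offset
        t=np.radians(20); X=np.array([*(xv*np.cos(t)),np.sin(t)]); Y=np.array([*yv,0]); Z=np.cross(X,Y)
        O=np.array([*c,.066])+Z*off; e,dd=ray(n,u,v); p=e+dd*((O-e)@Z)/(dd@Z); return (p-O)@X,(p-O)@Y
    print("low top edge uphill (top cam)",cast("top",*T(92,270),.012),cast("top",*T(350,645),.012))
    print("high  (top)",cast("top",*T(252,157),.012),cast("top",*T(522,540),.012))
    print("low foot (scene)",cast("scene",*S(272,107)),cast("scene",*S(626,256)))
    print("high foot(scene)",cast("scene",*S(155,196)),cast("scene",*S(530,363)))
E
```

```text
UL (array([ 0.7152, -0.3231,  0.1105]), array([ 0.7239, -0.3224,  0.1105])) UR (array([ 0.4821, -0.4714,  0.1105]), array([ 0.49  , -0.4712,  0.1105]))
width 0.2762983295556062
c [ 0.533  -0.2942] yaw deg -57.521590406449924
low top edge uphill (top cam) (np.float64(-0.10123500646292062), np.float64(0.13766234490200838)) (np.float64(-0.10359288396874104), np.float64(-0.13853430796838936))
high  (top) (np.float64(0.018391309474549703), np.float64(0.13767175028982676)) (np.float64(0.0154255300766214), np.float64(-0.139874570348759))
low foot (scene) (np.float64(-0.10478486055364472), np.float64(-0.13216681816158776)) (np.float64(-0.10808568517792007), np.float64(0.1436172363375038))
high foot(scene) (np.float64(0.01194988413828536), np.float64(-0.134950335932489)) (np.float64(0.009331381851241664), np.float64(0.14156629728843))
width 0.2771422145404549
c [ 0.5414 -0.2937] yaw deg -57.53387237847579
low top edge uphill (top cam) (np.float64(-0.10531670879716515), np.float64(0.130478226836055)) (np.float64(-0.10761882734716915), np.float64(-0.14602175656612573))
high  (top) (np.float64(0.014441901641456615), np.float64(0.1305117661369397)) (np.float64(0.011529603924948497), np.float64(-0.14733946699342648))
low foot (scene) (np.float64(-0.11006853240869044), np.float64(-0.1405653759364317)) (np.float64(-0.11345143953208198), np.float64(0.135668200941282))
high foot(scene) (np.float64(0.006861382191820357), np.float64(-0.1433298169552999)) (np.float64(0.004164570294034028), np.float64(0.13363755613207565))
```

```bash
python3 - <<'E'
from h import *
np.set_printoptions(precision=4,suppress=True)
T=lambda a,b:(140+(a+.5)/3-.5,160+(b+.5)/3-.5); S=lambda a,b:(220+(a+.5)/3-.5,140+(b+.5)/3-.5)
# pairs top/scene board corners: 
P={"bTR(x+,y-)":((609,237),(251,395)),"bTL(x+,y+)":((221,237),(535,255)),"bBR":((609,495),(139,238)),"bBL":((213,494),(413,116))}
for k,(a,b) in P.items(): print(k,at("top",*T(*a),.012),at("scene",*S(*b),.012),tri(T(*a),S(*b)))
Q={"y1":((281,296),(459,217)),"r1":((399,289),(379,261)),"r2":((534,303),(271,299)),"y2":((533,421),(220,230))}
for k,(a,b) in Q.items(): print(k,at("top",*T(*a),.042),at("scene",*S(*b),.042),tri(T(*a),S(*b)))
Q={"ball":((686,170),(207,401)),"pot1":((120,246),(596,190)),"pot2":((136,403),(501,115)),"crateR+":((533,44),(406,490)),"crateL-":((331,191),(486,309)),"crateL+":((334,44),(560,405)),"crateR-":((533,193),(331,380))}
for k,(a,b) in Q.items(): print(k,tri(T(*a),S(*b)),at("top",*T(*a),.05),at("scene",*S(*b),.05),)
T=lambda a,b:(370+(a+.5)/4-.5,160+(b+.5)/4-.5); S=lambda a,b:(110+(a+.5)/4-.5,230+(b+.5)/4-.5)
print(tri(T(408,48),S(420,503)),tri(T(690,428),S(22,310)))
E
```

```text
bTR(x+,y-) [ 0.5743 -0.0122  0.012 ] [ 0.5817 -0.0072  0.012 ] (array([ 0.577 , -0.009 ,  0.0068]), np.float64(0.00783570609522319))
bTL(x+,y+) [0.5807 0.3178 0.012 ] [0.5877 0.3147 0.012 ] (array([0.5825, 0.32  , 0.0028]), np.float64(0.0006906319587509119))
bBR [ 0.358  -0.0066  0.012 ] [ 0.3654 -0.0053  0.012 ] (array([ 0.3591, -0.0049,  0.0049]), np.float64(0.004397403151738348))
bBL [0.3651 0.3206 0.012 ] [0.3707 0.3214 0.012 ] (array([0.3659, 0.3233, 0.0064]), np.float64(0.00331876651071976))
y1 [0.5249 0.2609 0.042 ] [0.5282 0.2623 0.042 ] (array([0.526 , 0.2626, 0.0392]), np.float64(0.0026743625619949874))
r1 [0.5289 0.1635 0.042 ] [0.5326 0.1652 0.042 ] (array([0.5301, 0.1652, 0.039 ]), np.float64(0.0031593483840868784))
r2 [0.5151 0.0522 0.042 ] [0.5172 0.0541 0.042 ] (array([0.5159, 0.0534, 0.0407]), np.float64(0.0025630549199184348))
y2 [0.4184 0.0547 0.042 ] [0.4204 0.056  0.042 ] (array([0.4189, 0.0557, 0.0405]), np.float64(0.0020475295451956974))
ball (array([ 0.6138, -0.0707,  0.0953]), np.float64(0.0026930644606930256)) [ 0.623  -0.0761  0.05  ] [ 0.5882 -0.0559  0.05
[... 174 characters left out ...]
.0020680254565593704)) [0.4386 0.3762 0.05  ] [0.4453 0.3749 0.05  ]
crateR+ (array([0.7422, 0.0502, 0.0257]), np.float64(0.002078014475084975)) [0.7342 0.0492 0.05  ] [0.7529 0.0417 0.05  ]
crateL- (array([0.6188, 0.2262, 0.0204]), np.float64(0.006753486506239714)) [0.6109 0.219  0.05  ] [0.6358 0.2132 0.05  ]
crateL+ (array([0.7443, 0.2195, 0.026 ]), np.float64(0.002284604182984792)) [0.7375 0.2171 0.05  ] [0.754  0.2053 0.05  ]
crateR- (array([0.6125, 0.0548, 0.0265]), np.float64(0.0072969978127656295)) [0.606  0.0514 0.05  ] [0.6267 0.0489 0.05  ]
(array([ 0.7186, -0.3238,  0.1016]), np.float64(0.004129066224694299)) (array([ 0.4834, -0.4733,  0.1024]), np.float64(0.0030108925018601726))
```

```bash
cat >> h.py <<'E'
def boxes(n="top",zt=.042,region=None,im=None):
    im=imaging.camera(n) if im is None else im
    out=[]
    hsv=cv2.cvtColor(im,cv2.COLOR_RGB2HSV)
    for c in("yellow","red"):
        m=masks(im)[c]; m=cv2.morphologyEx(m,cv2.MORPH_CLOSE,np.ones((13,13)))
        k,l,st,ce=cv2.connectedComponentsWithStats(m)
        for i in range(1,k):
            if st[i,4]<250: continue
            (cx,cy),(w,h),a=cv2.minAreaRect(np.argwhere(l==i)[:,::-1].astype(np.float32))
            box=cv2.boxPoints(((cx,cy),(w,h),a)); e=[box[1]-box[0],box[2]-box[1]]; d=max(e,key=np.linalg.norm)
            p=at(n,cx,cy,zt); q=at(n,cx+d[0],cy+d[1],zt)-p
            yaw=(np.degrees(np.arctan2(q[1],q[0]))+90)%180-90
            sm=(l==i)&(hsv[:,:,1]<60)&(hsv[:,:,2]>150)
            stk=None
            if sm.sum()>15:
                v,u=np.argwhere(sm).mean(0); stk=at(n,u,v,zt)
            out.append((c,np.round((cx,cy)),sorted((w,h)),None if stk is None else np.round(stk,4),round(yaw,1)))
    return out
def go(xyz,yaw,obs=None):
    o=obs or bot.get_obs(); A=R.from_quat(o["tool_rot"]).as_matrix()
    y0=np.degrees(np.arctan2(A[1,0],A[0,0])); d=A.T@(np.asarray(xyz)-o["eef_pos"])
    r=-((yaw-y0+180)%360-180)
    print("at",np.round(o["eef_pos"],4),"yaw",round(y0,2),"tilt",np.round(A[:,2],4),"| shift units",np.round(d*10,3),"roll units",round(r/90,3))
E
python3 - <<'E'
from h import *
for b in boxes(): print(b)
for b in boxes("scene"): print(b)
go([.419,.056,.15],88)
E
```

```text
('red', array([323., 152.]), [23.0, 24.0], None, np.float64(88.9))
('red', array([273., 256.]), [19.01250648498535, 27.6134033203125], array([0.5299, 0.1642, 0.042 ]), np.float64(5.0))
('red', array([318., 261.]), [18.096750259399414, 27.85759735107422], array([0.5157, 0.0528, 0.042 ]), np.float64(3.1))
('yellow', array([374., 214.]), [18.30510711669922, 24.12946128845215], array([0.5271, 0.2624, 0.042 ]), np.float64(-8.3))
('yellow', array([294., 218.]), [16.342041015625, 25.49358367919922], array([0.4208, 0.056 , 0.042 ]), np.float64(-7.3))
('red', array([345., 231.]), [19.091880798339844, 27.577163696289062], array([0.5319, 0.1647, 0.042 ]), np.float64(5.0))
('red', array([311., 242.]), [20.14641571044922, 26.86189079284668], array([0.5176, 0.0535, 0.042 ]), np.float64(0.9))
('red', array([362., 313.]), [24.0, 24.0], None, np.float64(58.4))
at [ 0.2023 -0.457   0.256 ] yaw -66.12 tilt [-3.e-04  6.e-04 -1.e+00] | shift units [-3.813 -4.058  1.063] roll units -1.712
```

Request:
carry_out(moves=[[-1,-1,0.2,0,1],[-1,-1,0.2,0,1],[-1,-1,0.2,0,1],[-1,-1,0.2,0,1]])

```text
clock: 0.7
eef_pos: [0.2535, -0.3205, 0.2354]
tool_rot: [0.84, -0.543, -0.002, -0.001]
ft_force: [0.1, -0.8, 0.5]
grip_width: 0.0856
```

Request:
carry_out(moves=[[-1,-1,0.2,0,1],[-1,-1,0.2,0,1],[-1,-1,0.2,0,1],[-1,-1,0.2,0,1]])

```text
clock: 1.1
eef_pos: [0.3049, -0.1896, 0.2158]
tool_rot: [0.84, -0.542, -0.001, -0.001]
ft_force: [-0.2, -0.4, 0.7]
grip_width: 0.0854
```

Request:
carry_out(moves=[[-1,-1,0.2,0,1],[-1,-1,0.2,0,1],[-1,-1,0.2,0,1],[-1,-1,0.2,0,1]])

```text
clock: 1.5
eef_pos: [0.3567, -0.0585, 0.1961]
tool_rot: [0.84, -0.542, 0.0, -0.001]
ft_force: [-0.7, -0.8, 0.1]
grip_width: 0.0851
```

Request:
carry_out(moves=[[-0.81,-1,0.2,-0.85,1],[-0.81,-1,0.2,-0.85,1],[-0.81,-1,0.2,-0.85,1],[-0.81,-1,0.2,-0.85,1],[-0.81,-1,0.2,-0.85,1],[-0.81,-1,0.2,-0.85,1],[-0.81,-1,0.2,-0.85,1],[-0.81,-1,0.2,-0.85,1],[-0.81,-1,0.2,-0.85,1]])

```text
clock: 2.4
eef_pos: [0.4147, 0.0515, 0.1766]
tool_rot: [0.996, 0.092, 0.0, 0.0]
ft_force: [0.3, -1.0, 0.5]
grip_width: 0.0856
```

Request:
carry_out(moves=[[0,0,0,-0.85,1],[0,0,0,-0.85,1],[0,0,0,-0.85,1],[0,0,0,-0.85,1],[0,0,0,-0.85,1],[0,0,0,-0.85,1],[0,0,0,-0.85,1],[0,0,0,-0.85,1],[0,0,0,-0.85,1]])

```text
clock: 3.3
eef_pos: [0.4147, 0.0514, 0.1766]
tool_rot: [0.725, 0.689, 0.0, 0.001]
ft_force: [-0.4, -0.2, -0.6]
grip_width: 0.0855
```

```bash
sed -i 's/(H>22)&(H<34)&(S>180)&(V>120)/(H>22)\&(H<36)\&(S>140)\&(V>120)/' h.py; python3 - <<'E'
from h import *
t=imaging.camera("top"); 
for b in boxes("top",im=t): print(b)
for b in boxes("scene"): print(b)
go([.419,.056,.042],88); print(bot.get_obs()["clock"])
crop("top",140,160,390,360,3,"a1",t)
E
```

```text
('yellow', array([233., 259.]), [19.388460159301758, 27.731660842895508], array([0.5248, 0.2614, 0.042 ]), np.float64(6.0))
('red', array([323., 152.]), [23.0, 24.0], None, np.float64(88.9))
('red', array([272., 256.]), [18.0, 28.0], array([0.53 , 0.164, 0.042]), np.float64(-0.1))
('yellow', array([373., 214.]), [18.602188110351562, 25.827144622802734], array([0.5272, 0.2631, 0.042 ]), np.float64(-0.6))
('yellow', array([294., 218.]), [16.83230209350586, 25.22121810913086], array([0.4207, 0.0557, 0.042 ]), np.float64(-7.3))
('red', array([345., 231.]), [19.091880798339844, 27.577163696289062], array([0.5319, 0.1647, 0.042 ]), np.float64(5.0))
('red', array([311., 242.]), [20.06606674194336, 27.116308212280273], array([0.5176, 0.0535, 0.042 ]), np.float64(2.8))
('red', array([362., 313.]), [24.0, 24.0], None, np.float64(58.4))
at [0.4147 0.0516 0.1765] yaw 86.75 tilt [ 7.e-04 -5.e-04 -1.e+00] | shift units [0.047 0.04  1.346] roll units -0.014
3.4
```

View pics/a1.png

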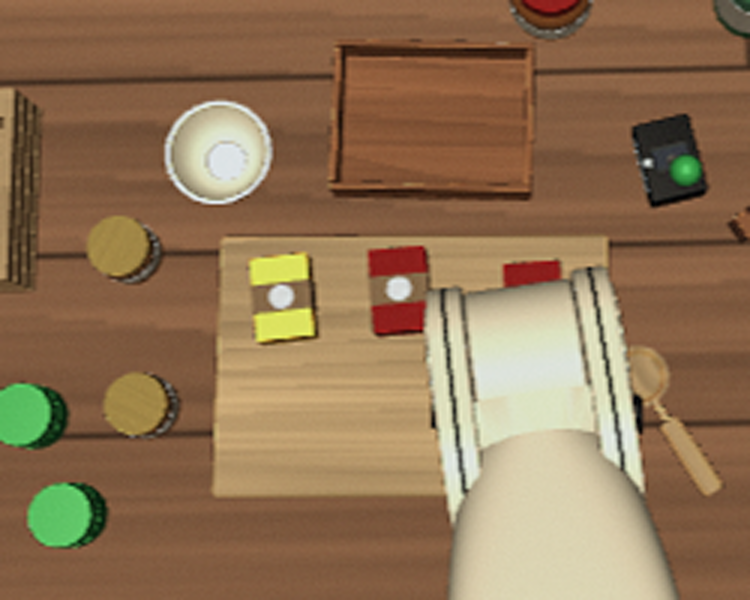

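Request:
carry_out(moves=[[0.045,0.04,0.5,0,1],[0.045,0.04,1,0,1],[0.045,0.04,1,0,1]])

```text
clock: 3.7
eef_pos: [0.4133, 0.0557, 0.0714]
tool_rot: [0.727, 0.686, -0.005, -0.003]
ft_force: [-1.1, 0.2, -0.4]
grip_width: 0.0855
```

Request:
carry_out(moves=[[0,0,0.345,0,1],[0,0,0.345,0,1],[0,0,0.345,0,1],[0,0,0.345,0,-1],[0,0,0.345,0,-1],[0,0,0.345,0,-1],[0,0,0.345,0,-1],[0,0,0.345,0,-1],[0,0,0.345,0,-1],[0,0,0.345,0,-1],[0,0,0.345,0,-1],[0,0,0.345,0,-1]])

```text
clock: 4.9
eef_pos: [0.4196, 0.0575, 0.0436]
tool_rot: [0.726, 0.687, 0.001, 0.001]
ft_force: [-1.6, -1.2, 8.5]
grip_width: 0.047
```

Request:
carry_out(moves=[[0,0,-0.5,0,-1],[0,0,-1,0,-1],[0,0,-1,0,-1]])

```text
clock: 5.2
eef_pos: [0.4229, 0.0581, 0.1485]
tool_rot: [0.726, 0.688, 0.005, 0.004]
ft_force: [0.9, 0.3, -1.2]
grip_width: 0.0468
```

```bash
python3 - <<'E'
from h import *
s=imaging.camera("scene"); crop("scene",200,100,420,270,3,"a2",s)
# shelf frame
c=np.array([.537,-.294]); yaw=-57.5; t=np.radians(20)
xv=np.array([np.cos(np.radians(yaw)),np.sin(np.radians(yaw))]); print(xv)
def sp(x,y): return [*(c+xv*x*np.cos(t)+np.array([-xv[1],xv[0]])*y),.066+x*np.sin(t)]
low=-.106; high=.013
for n,x,y in [("L0",low+.035,0),("L-",low+.035,-.088),("H0",high+.035,0),("H-",high+.035,-.088)]: print(n,np.round(sp(x,y),4))
go(sp(low+.035,0)[:2]+[.2],32.5)
E
```

```text
[ 0.53729961 -0.84339145]
L0 [ 0.5012 -0.2377  0.0417]
L- [ 0.4269 -0.285   0.0417]
H0 [ 0.5612 -0.332   0.0824]
H- [ 0.487  -0.3793  0.0824]
at [0.4211 0.0579 0.1458] yaw 86.88 tilt [ 0.009   0.0012 -1.    ] | shift units [-2.907  0.965 -0.539] roll units 0.604
```

View pics/a2.png

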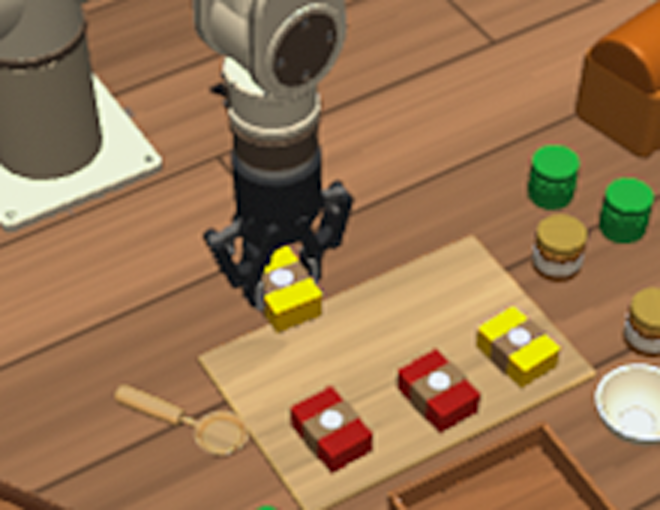

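Request:
carry_out(moves=[[-0.5,0.17,-0.5,0,-1],[-1,0.33,-0.54,0,-1],[-1,0.33,-0.54,0,-1],[-1,0.33,-0.54,0,-1]])

```text
clock: 5.65
eef_pos: [0.4463, -0.0465, 0.196]
tool_rot: [0.728, 0.686, 0.0, 0.001]
ft_force: [-0.6, 0.3, -1.1]
grip_width: 0.047
```

Request:
carry_out(moves=[[-0.5,0.17,0,0,-1],[-1,0.33,0,0,-1],[-1,0.33,0,0,-1]])

```text
clock: 5.95
eef_pos: [0.4736, -0.149, 0.1944]
tool_rot: [0.728, 0.686, -0.001, 0.0]
ft_force: [-0.2, 0.5, -1.2]
grip_width: 0.0467
```

Request:
carry_out(moves=[[-0.5,0.17,0,0.604,-1],[-0.97,0.34,0,0.604,-1],[-0.97,0.34,0,0.604,-1],[-0.97,0.34,0,0.604,-1],[-0.97,0.34,0,0.604,-1],[-0.97,0.34,0,0.604,-1],[-0.97,0.34,0,0.604,-1],[-0.97,0.34,0,0.604,-1],[-0.97,0.34,0,0.604,-1]])

```text
clock: 6.85
eef_pos: [0.5014, -0.2433, 0.1948]
tool_rot: [0.96, 0.281, -0.001, -0.001]
ft_force: [-0.2, 0.4, -1.0]
grip_width: 0.0468
```

```bash
python3 - <<'E'
from h import *
s=imaging.camera("scene"); crop("scene",110,200,310,350,4,"a3",s)
t=imaging.camera("top"); crop("top",370,160,570,340,4,"a3t",t)
go([.5055,-.2445,.095],32.5)
E
```

```text
at [ 0.5016 -0.2438  0.1953] yaw 32.6 tilt [-1.e-03  7.e-04 -1.e+00] | shift units [0.03  0.028 1.003] roll units 0.001
```

View pics/a3.png

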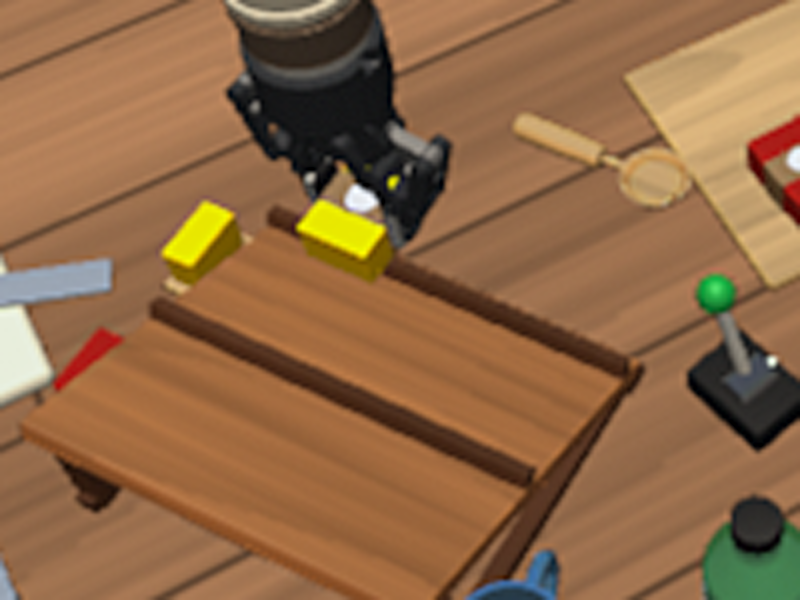

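View pics/a3t.png

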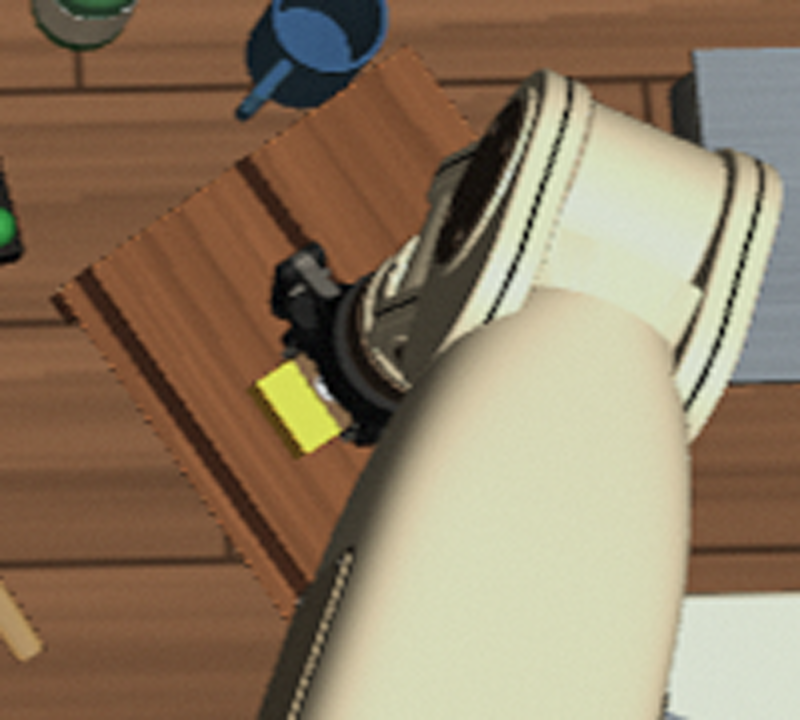

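```bash
python3 - <<'E'
from h import *
for p in [(.503,-.2014,.1937),(.4626,-.2272,.1937)]:
    u=px("top",p); print("pred crop",(u-[370,160])*4)
for p in [(.5204-.0202,-.2733-.0129,.1937),(.5204+.0202,-.2733+.0129,.1937)]:
    u=px("scene",p); print("pred crop s",(u-[110,200])*4)
T=lambda a,b:(370+(a+.5)/4-.5,160+(b+.5)/4-.5); S=lambda a,b:(110+(a+.5)/4-.5,200+(b+.5)/4-.5)
print(at("top",*T(258,383),.1937),at("top",*T(307,453),.1937)); print(at("scene",*S(299,235),.1937),at("scene",*S(376,257),.1937))
E
```

```text
pred crop [253.51952085 379.7051224 ]
pred crop [305.35061676 452.69831508]
pred crop s [289.93376116 225.21072121]
pred crop s [359.03210067 254.83353182]
[ 0.50198264 -0.20296681  0.1937    ] [ 0.46324882 -0.22732021  0.1937    ]
[ 0.5080039  -0.28475452  0.1937    ] [ 0.54571029 -0.252988    0.1937    ]
```

Request:
carry_out(moves=[[0,0,0.4,0,-1],[0,0,0.8,0,-1],[0,0,1,0,-1]])

```text
clock: 7.25
eef_pos: [0.4998, -0.2434, 0.0924]
tool_rot: [0.96, 0.28, -0.002, -0.002]
ft_force: [-0.6, -0.5, -0.8]
grip_width: 0.0465
```

Request:
carry_out(moves=[[0,0,0.03,0,-1],[0,0,0.06,0,-1],[0,0,0.06,0,-1]])

```text
clock: 7.55
eef_pos: [0.5028, -0.245, 0.0909]
tool_rot: [0.96, 0.28, 0.001, 0.001]
ft_force: [-0.1, 0.5, -1.0]
grip_width: 0.0468
```

Request:
carry_out(moves=[[0,0,0.02,0,-1],[0,0,0.02,0,-1]])

```text
clock: 7.75
eef_pos: [0.5026, -0.2449, 0.0889]
tool_rot: [0.96, 0.28, 0.001, 0.001]
ft_force: [-0.7, -1.1, -0.3]
grip_width: 0.0473
```

Request:
carry_out(moves=[[0,0,0.02,0,-1],[0,0,0.02,0,-1]])

```text
clock: 7.95
eef_pos: [0.5024, -0.2448, 0.088]
tool_rot: [0.96, 0.28, 0.001, 0.001]
ft_force: [-2.8, 1.8, 9.8]
grip_width: 0.047
```

Request:
carry_out(moves=[[0,0,0.02,0,-1],[0,0,0.02,0,-1]])

```text
clock: 8.15
eef_pos: [0.5025, -0.2448, 0.0878]
tool_rot: [0.96, 0.28, 0.001, 0.001]
ft_force: [-5.8, 6.0, 16.9]
grip_width: 0.0469
```

Request:
carry_out(moves=[[0,0,0.02,0,-1],[0,0,0.02,0,-1]])

```text
clock: 8.35
eef_pos: [0.5021, -0.2444, 0.0864]
tool_rot: [0.96, 0.28, 0.001, 0.001]
ft_force: [-8.3, 7.0, 22.5]
grip_width: 0.0465
```

Request:
carry_out(moves=[[0,0,0.02,0,-1],[0,0,0.02,0,-1]])

```text
clock: 8.55
eef_pos: [0.5017, -0.2437, 0.0843]
tool_rot: [0.96, 0.28, 0.001, 0.0]
ft_force: [-10.2, 7.5, 23.5]
grip_width: 0.0469
```

Request:
carry_out(moves=[[0,-0.01,0.02,0,-1],[0,-0.02,0.04,0,-1],[0,-0.03,0.06,0,-1],[0,-0.04,0.07,0,-1],[0,-0.05,0.08,0,-1],[0,-0.05,0.08,0,-1]])

```text
clock: 9.15
eef_pos: [0.5002, -0.2413, 0.0767]
tool_rot: [0.96, 0.28, 0.002, 0.002]
ft_force: [-7.4, 4.4, 21.7]
grip_width: 0.0471
```

Request:
carry_out(moves=[[0,-0.02,0.01,0,-1],[0,-0.04,0.02,0,-1],[0,-0.04,0.02,0,-1]])

```text
clock: 9.45
eef_pos: [0.5002, -0.2408, 0.0759]
tool_rot: [0.96, 0.279, 0.003, 0.006]
ft_force: [-5.8, -1.7, 21.0]
grip_width: 0.0469
```

```bash
python3 - <<'E'
from h import *
s=imaging.camera("scene"); crop("scene",110,220,310,370,4,"a4",s)
E
```

```text
(no output)
```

View pics/a4.png

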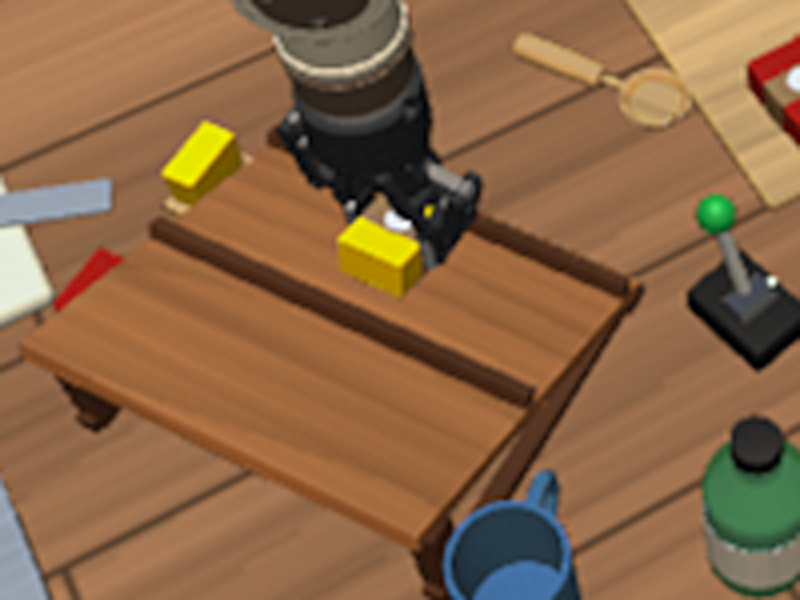

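Request:
carry_out(moves=[[0,0,-0.02,0,0.3],[0,0,-0.02,0,0.3],[0,0,-0.02,0,0.3],[0,0,-0.02,0,0.3],[0,0,-0.02,0,0.3],[0,0,-0.02,0,0.3]])

```text
clock: 10.1
eef_pos: [0.4968, -0.2368, 0.0713]
tool_rot: [0.96, 0.28, -0.0, -0.0]
ft_force: [0.6, 0.5, 0.5]
grip_width: 0.0557
```

```bash
python3 - <<'E'
from h import *
s=imaging.camera("scene"); crop("scene",110,220,310,370,4,"a5",s)
go([.4942,-.2333,.073],32.5)
E
```

```text
at [ 0.4969 -0.2369  0.0714] yaw 32.53 tilt [-7.e-04  4.e-04 -1.e+00] | shift units [-0.003 -0.044 -0.016] roll units 0.0
```

View pics/a5.png

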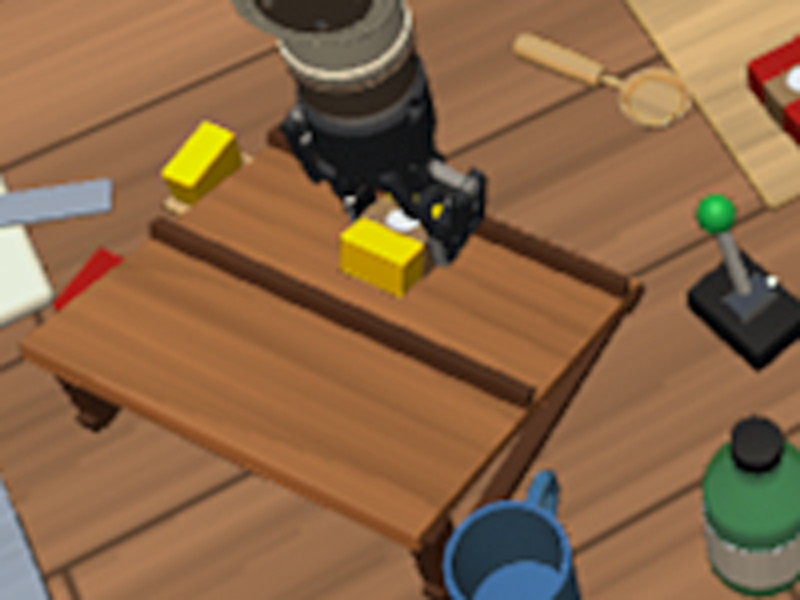

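Request:
carry_out(moves=[[0,0,-0.4,0,0.3],[0,0,-0.6,0,-1],[0,0.4,-0.6,0,-1],[0,0.7,-0.6,0,-1],[0,0.7,-0.6,0,-1],[0,0.7,-0.6,0,-1],[0,0.7,-0.6,0,-1],[0,0.7,-0.6,0,-1]])

```text
clock: 10.95
eef_pos: [0.534, -0.2951, 0.1316]
tool_rot: [0.96, 0.28, -0.0, -0.0]
ft_force: [0.1, -0.2, -0.3]
grip_width: -0.0003
```

Request:
carry_out(moves=[[0,0,0.15,0,-1],[0,0,0.25,0,-1],[0,0,0.25,0,-1],[0,0,0.28,0,-1],[0,0,0.28,0,-1]])

```text
clock: 11.45
eef_pos: [0.5345, -0.2954, 0.1067]
tool_rot: [0.96, 0.28, 0.001, 0.0]
ft_force: [-5.8, 3.0, 14.9]
grip_width: -0.0002
```

Request:
carry_out(moves=[[0,-0.05,0,0,-1],[0,-0.1,0,0,-1],[0,-0.12,0,0,-1],[0,-0.12,0,0,-1]])

```text
clock: 11.85
eef_pos: [0.5275, -0.2852, 0.1031]
tool_rot: [0.96, 0.28, -0.001, -0.001]
ft_force: [1.2, 0.6, 0.3]
grip_width: 0.0003
```

```bash
python3 - <<'E'
from h import *
s=imaging.camera("scene"); crop("scene",110,220,310,370,4,"a6",s)
go([.5211,-.2755,.101],32.5)
E
```

```text
at [ 0.5278 -0.2855  0.1032] yaw 32.54 tilt [-1.1e-03  6.0e-04 -1.0e+00] | shift units [-0.003 -0.12   0.022] roll units 0.0
```

View pics/a6.png

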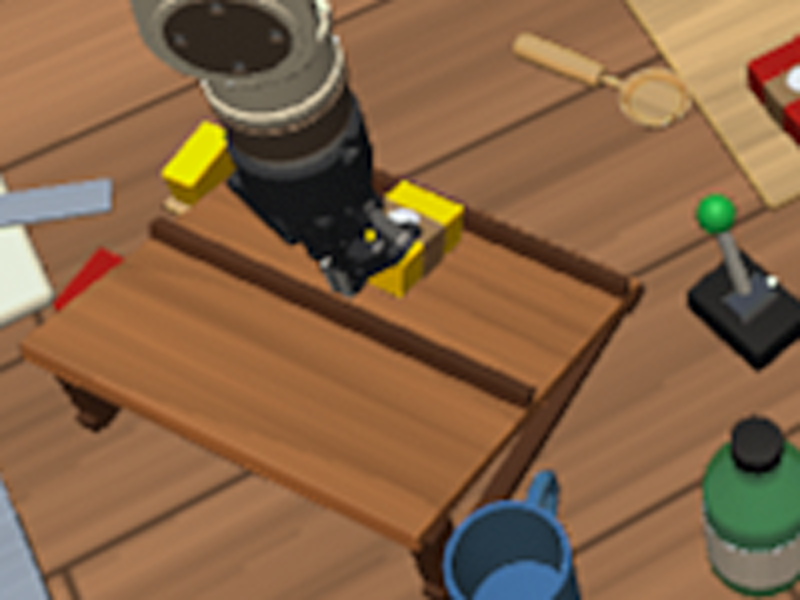

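Request:
carry_out(moves=[[0,-0.04,0,0,-1],[0,-0.08,0.01,0,-1],[0,-0.08,0.01,0,-1]])

```text
clock: 12.2
eef_pos: [0.5233, -0.2786, 0.1024]
tool_rot: [0.96, 0.28, -0.0, -0.0]
ft_force: [-0.4, -0.4, 0.8]
grip_width: -0.0005
```

Request:
carry_out(moves=[[0,-0.02,0,0,-1],[0,-0.03,0.01,0,-1],[0,-0.03,0.01,0,-1]])

```text
clock: 12.5
eef_pos: [0.5221, -0.2765, 0.1017]
tool_rot: [0.96, 0.28, -0.0, -0.0]
ft_force: [0.6, 0.8, -0.4]
grip_width: 0.0
```

Request:
carry_out(moves=[[0,-0.02,0,0,-1],[0,-0.03,0,0,-1],[0,-0.03,0,0,-1]])

```text
clock: 12.8
eef_pos: [0.5206, -0.274, 0.1019]
tool_rot: [0.96, 0.28, 0.0, -0.0]
ft_force: [-0.5, 0.4, 0.1]
grip_width: 0.0001
```

Request:
carry_out(moves=[[0,-0.02,0,0,-1],[0,-0.03,0,0,-1],[0,-0.03,0,0,-1]])

```text
clock: 13.1
eef_pos: [0.519, -0.2714, 0.1018]
tool_rot: [0.96, 0.28, -0.0, -0.0]
ft_force: [-0.2, -1.1, -0.6]
grip_width: 0.0004
```

Request:
carry_out(moves=[[0,-0.02,0,0,-1],[0,-0.03,0,0,-1],[0,-0.03,0,0,-1]])

```text
clock: 13.4
eef_pos: [0.5173, -0.2689, 0.1018]
tool_rot: [0.96, 0.28, -0.0, -0.0]
ft_force: [0.0, -0.8, 0.6]
grip_width: -0.0002
```

Request:
carry_out(moves=[[0,-0.02,0,0,-1],[0,-0.03,0,0,-1],[0,-0.03,0,0,-1]])

```text
clock: 13.7
eef_pos: [0.5165, -0.2673, 0.1025]
tool_rot: [0.96, 0.28, 0.001, 0.001]
ft_force: [1.2, -2.9, 0.9]
grip_width: -0.0002
```

```bash
python3 - <<'E'
from h import *
print(bot.get_obs()["ft_force"])
s=imaging.camera("scene"); crop("scene",110,220,310,370,4,"a7",s)
E
```

```text
[ 1.21682729 -2.87725199  0.86098851]
```

View pics/a7.png

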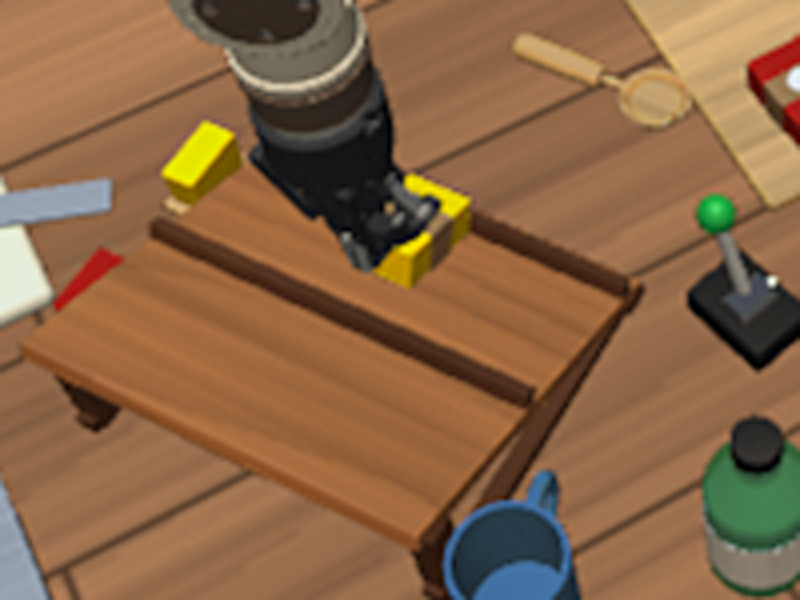

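Request:
carry_out(moves=[[0,-0.02,0,0,-1],[0,-0.03,0,0,-1],[0,-0.03,0,0,-1]])

```text
clock: 14.05
eef_pos: [0.5161, -0.2663, 0.1036]
tool_rot: [0.96, 0.28, 0.002, 0.003]
ft_force: [2.3, -7.2, 4.2]
grip_width: -0.0
```

Request:
carry_out(moves=[[0,0.1,-0.05,0,-1],[0,0.2,-0.5,0,-1],[0,0.2,-1,0,-1],[0,0.2,-1,0,1],[0,0.2,-1,0,1]])

```text
clock: 14.55
eef_pos: [0.5254, -0.2806, 0.2032]
tool_rot: [0.96, 0.28, 0.001, 0.0]
ft_force: [0.6, -0.4, 0.1]
grip_width: 0.0284
```

```bash
python3 - <<'E'
from h import *
s=imaging.camera("scene"); crop("scene",110,220,310,370,4,"a8",s)
for b in boxes(im=imaging.camera("top")): print(b)
for z in [.042]: go([.516,.053,.2],93); go([.5,.05,.2],93)
E
```

```text
('yellow', array([234., 259.]), [19.293651580810547, 27.731660842895508], array([0.5249, 0.2612, 0.042 ]), np.float64(6.0))
('yellow', array([435., 266.]), [19.969207763671875, 29.676464080810547], array([ 0.4965, -0.237 ,  0.042 ]), np.float64(-57.9))
('red', array([323., 152.]), [23.25510597229004, 23.702320098876953], None, np.float64(61.3))
('red', array([273., 256.]), [19.26082420349121, 27.834238052368164], array([0.53 , 0.164, 0.042]), np.float64(3.2))
('red', array([318., 261.]), [18.152082443237305, 27.883094787597656], array([0.5157, 0.0528, 0.042 ]), np.float64(2.6))
at [ 0.524  -0.2799  0.2004] yaw 32.54 tilt [-0.0027  0.0021 -1.    ] | shift units [ 1.723 -2.849  0.011] roll units -0.672
at [ 0.524  -0.2799  0.2004] yaw 32.54 tilt [-0.0027  0.0021 -1.    ] | shift units [ 1.572 -2.91   0.011] roll units -0.672
```

View pics/a8.png

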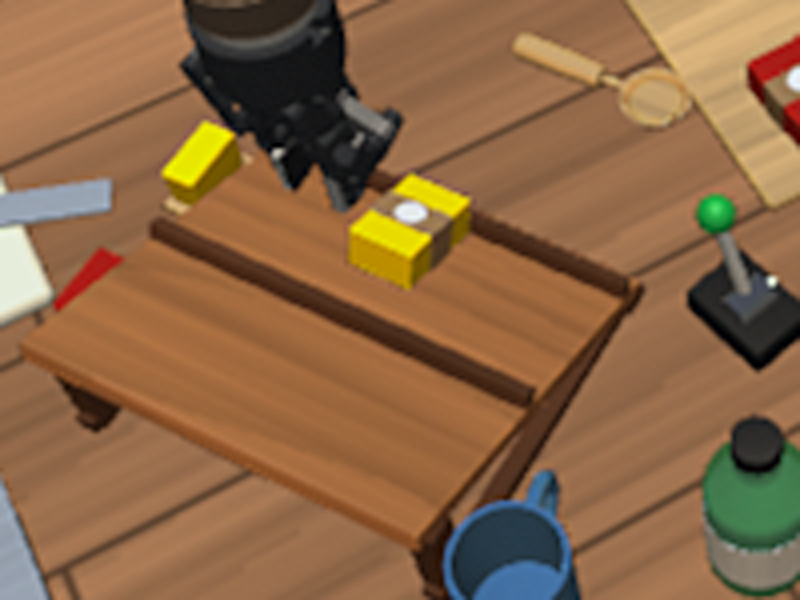

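Request:
carry_out(moves=[[0.29,-0.47,0,0,1],[0.57,-0.95,0,0,1],[0.57,-0.95,0,0,1]])

```text
clock: 14.95
eef_pos: [0.5198, -0.1654, 0.1995]
tool_rot: [0.959, 0.282, -0.002, -0.003]
ft_force: [-0.4, -0.4, 0.1]
grip_width: 0.0849
```

Request:
carry_out(moves=[[0.29,-0.47,0,0,1],[0.57,-0.95,0,0,1],[0.57,-0.95,0,0,1]])

```text
clock: 15.25
eef_pos: [0.5172, -0.0552, 0.2001]
tool_rot: [0.959, 0.283, -0.002, -0.002]
ft_force: [-0.1, -0.7, -0.3]
grip_width: 0.0856
```

Request:
carry_out(moves=[[0.29,-0.47,0,-0.67,1],[0.58,-0.95,0,-0.67,1],[0.58,-0.95,0,-0.67,1],[0.58,-0.95,0,-0.67,1],[0.58,-0.95,0,-0.67,1],[0.58,-0.95,0,-0.67,1],[0.58,-0.95,0,-0.67,1],[0.58,-0.95,0,-0.67,1],[0.58,-0.95,0,-0.67,1]])

```text
clock: 16.15
eef_pos: [0.5163, 0.0515, 0.2008]
tool_rot: [0.691, 0.723, -0.001, -0.001]
ft_force: [-0.2, -0.1, -0.5]
grip_width: 0.0852
```

```bash
python3 - <<'E'
from h import *
go([.516,.053,.046],92.8)
c=np.array([.533,-.2942]); xv=np.array([.5373,-.8434]); yv=np.array([.8434,.5373])
t=imaging.camera("top")
for zt in (.068,.070,.072):
  for b in boxes(im=t,zt=zt):
    if b[3] is not None and b[3][1]<-.1: d=b[3][:2]-c; print(zt,b[0],b[3],"s",d@xv,"y",d@yv, "yaw",b[4])
E
```

```text
at [0.5163 0.0515 0.2008] yaw 92.62 tilt [-2.1e-03 -3.0e-04 -1.0e+00] | shift units [1.600e-02 1.000e-03 1.548e+00] roll units -0.002
0.068 yellow [ 0.4937 -0.2314  0.068 ] s -0.07408141000000003 y 0.0005968200000000115 yaw -57.9
0.07 yellow [ 0.4935 -0.2309  0.07  ] s -0.07461057000000004 y 0.0006967899999999795 yaw -57.9
0.072 yellow [ 0.4932 -0.2305  0.072 ] s -0.07510912000000002 y 0.0006586899999999989 yaw -57.9
```

Request:
carry_out(moves=[[0.015,0,0.5,0,1],[0.015,0,1,0,1],[0.015,0,1,0,1]])

```text
clock: 16.5
eef_pos: [0.5107, 0.0527, 0.0955]
tool_rot: [0.69, 0.724, -0.006, -0.005]
ft_force: [-1.0, 0.2, 0.1]
grip_width: 0.0856
```

Request:
carry_out(moves=[[0,0,0.56,0,1],[0,0,0.56,0,1],[0,0,0.56,0,1],[0,0,0.56,0,-1],[0,0,0.56,0,-1],[0,0,0.56,0,-1],[0,0,0.56,0,-1],[0,0,0.56,0,-1],[0,0,0.56,0,-1],[0,0,0.56,0,-1],[0,0,0.56,0,-1]])

```text
clock: 17.6
eef_pos: [0.5186, 0.0537, 0.0484]
tool_rot: [0.69, 0.724, 0.002, 0.002]
ft_force: [-0.5, -0.4, 5.5]
grip_width: 0.0467
```

Request:
carry_out(moves=[[0,0,-0.5,0,-1],[0,0,-1,0,-1],[0,0,-1,0,-1]])

```text
clock: 17.9
eef_pos: [0.5219, 0.054, 0.1539]
tool_rot: [0.689, 0.724, 0.006, 0.005]
ft_force: [1.1, -0.4, -1.2]
grip_width: 0.0462
```

Request:
carry_out(moves=[[0,0,-0.7,0,-1],[0,0,-0.7,0,-1],[0,0,-0.7,0,-1]])

```text
clock: 18.2
eef_pos: [0.5189, 0.0536, 0.2199]
tool_rot: [0.69, 0.724, 0.003, 0.003]
ft_force: [1.0, 0.0, -0.8]
grip_width: 0.0464
```

```bash
python3 - <<'E'
from h import *
s=imaging.camera("scene"); crop("scene",200,100,420,270,3,"b2",s)
go([.563,-.340,.22],32.5)
E
```

```text
at [0.5176 0.0535 0.2174] yaw 92.82 tilt [ 4.2e-03  4.0e-04 -1.0e+00] | shift units [-3.953  0.26  -0.025] roll units 0.67
```

View pics/b2.png

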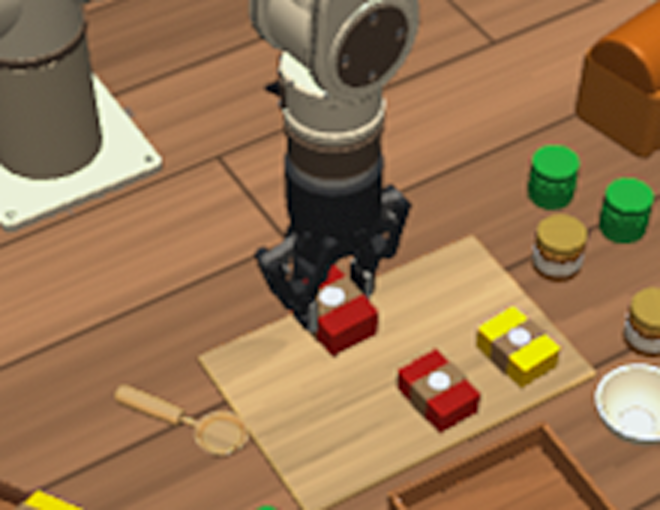

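Request:
carry_out(moves=[[-0.5,0.03,-0.02,0,-1],[-0.99,0.06,-0.03,0,-1],[-0.99,0.06,-0.03,0,-1]])

```text
clock: 18.55
eef_pos: [0.5269, -0.05, 0.2168]
tool_rot: [0.692, 0.722, -0.002, -0.0]
ft_force: [-0.2, 1.8, -1.2]
grip_width: 0.047
```

Request:
carry_out(moves=[[-0.5,0.03,0,0,-1],[-0.99,0.06,0,0,-1],[-0.99,0.06,0,0,-1]])

```text
clock: 18.85
eef_pos: [0.5378, -0.1485, 0.2165]
tool_rot: [0.692, 0.722, -0.001, -0.0]
ft_force: [0.1, 0.8, -1.6]
grip_width: 0.0464
```

Request:
carry_out(moves=[[-0.5,0.03,0,0,-1],[-0.99,0.06,0,0,-1],[-0.99,0.06,0,0,-1]])

```text
clock: 19.15
eef_pos: [0.5487, -0.2467, 0.2162]
tool_rot: [0.692, 0.722, -0.001, -0.001]
ft_force: [0.6, 0.5, -1.3]
grip_width: 0.0465
```

Request:
carry_out(moves=[[-0.5,0.03,0,0.67,-1],[-0.98,0.07,0,0.67,-1],[-0.98,0.07,0,0.67,-1],[-0.98,0.07,0,0.67,-1],[-0.98,0.07,0,0.67,-1],[-0.98,0.07,0,0.67,-1],[-0.98,0.07,0,0.67,-1],[-0.98,0.07,0,0.67,-1],[-0.98,0.07,0,0.67,-1],[-0.98,0.07,0,0.67,-1]])

```text
clock: 20.15
eef_pos: [0.5611, -0.3391, 0.2181]
tool_rot: [0.96, 0.281, -0.0, -0.001]
ft_force: [-0.4, -0.7, -2.5]
grip_width: 0.0467
```

```bash
python3 - <<'E'
from h import *
s=imaging.camera("scene"); crop("scene",90,180,310,350,3.6,"b3",s)
go([.563,-.340,.137],32.5)
E
```

```text
at [ 0.5611 -0.3393  0.2183] yaw 32.64 tilt [-7.e-04  6.e-04 -1.e+00] | shift units [0.012 0.017 0.813] roll units 0.002
```

View pics/b3.png

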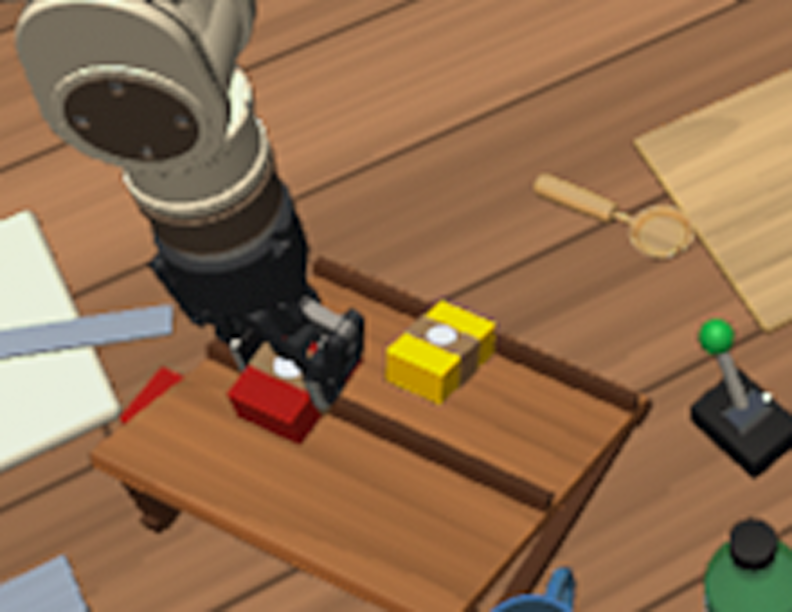

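Request:
carry_out(moves=[[0,0,0.4,0,-1],[0,0,0.8,0,-1],[0,0,0.84,0,-1],[0,0,0.84,0,-1]])

```text
clock: 20.6
eef_pos: [0.5606, -0.3395, 0.1345]
tool_rot: [0.96, 0.28, -0.001, -0.001]
ft_force: [0.7, -0.9, -1.7]
grip_width: 0.0467
```

Request:
carry_out(moves=[[0,0,0.02,0,-1],[0,0,0.04,0,-1],[0,0,0.06,0,-1],[0,0,0.06,0,-1]])

```text
clock: 21.0
eef_pos: [0.562, -0.3405, 0.1316]
tool_rot: [0.96, 0.28, 0.001, 0.002]
ft_force: [-0.9, 1.4, 5.8]
grip_width: 0.0464
```

Request:
carry_out(moves=[[0,-0.01,0.02,0,-1],[0,-0.02,0.04,0,-1],[0,-0.03,0.06,0,-1],[0,-0.04,0.07,0,-1],[0,-0.04,0.07,0,-1]])

```text
clock: 21.5
eef_pos: [0.5614, -0.3392, 0.1292]
tool_rot: [0.96, 0.28, 0.003, 0.005]
ft_force: [-4.1, 0.3, 19.2]
grip_width: 0.0467
```

```bash
python3 - <<'E'
from h import *
s=imaging.camera("scene"); crop("scene",90,180,310,350,3.6,"b4",s)
go([.5574,-.3319,.119],32.5)
E
```

```text
at [ 0.5614 -0.3393  0.1293] yaw 32.48 tilt [ 0.0091 -0.0084 -0.9999] | shift units [ 0.005 -0.085  0.102] roll units -0.0
```

View pics/b4.png

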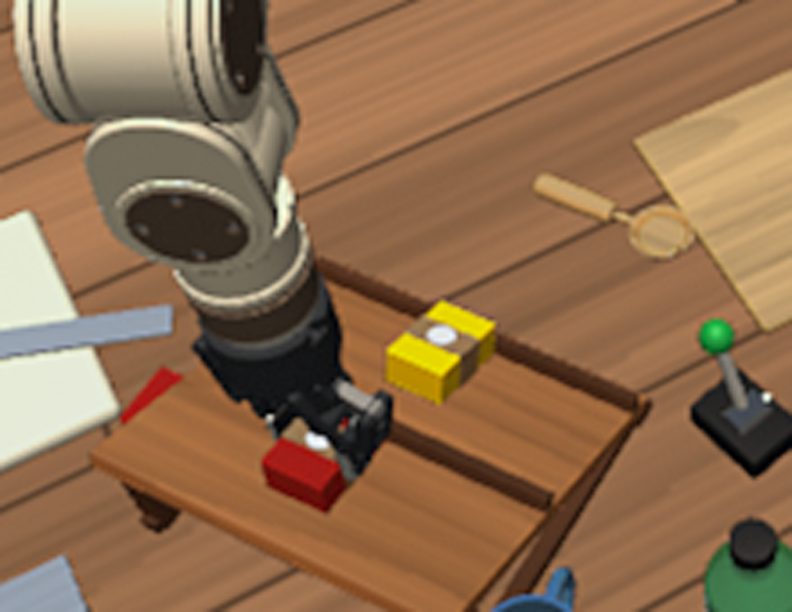

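Request:
carry_out(moves=[[0,0,0.02,0,-1],[0,0,0.03,0,-1],[0,0,0.03,0,-1],[0,0,0.03,0,-1]])

```text
clock: 21.95
eef_pos: [0.5605, -0.3378, 0.1259]
tool_rot: [0.96, 0.28, 0.003, 0.004]
ft_force: [-6.7, 3.9, 21.2]
grip_width: 0.0467
```

Request:
carry_out(moves=[[0,0,-0.03,0,0.3],[0,0,-0.03,0,0.3],[0,0,-0.03,0,0.3],[0,0,-0.03,0,0.3],[0,0,-0.03,0,0.3],[0,0,-0.03,0,0.3]])

```text
clock: 22.55
eef_pos: [0.5588, -0.3364, 0.1212]
tool_rot: [0.96, 0.28, -0.0, -0.0]
ft_force: [-0.2, 0.1, 0.2]
grip_width: 0.0556
```

```bash
python3 - <<'E'
from h import *
s=imaging.camera("scene"); crop("scene",90,180,310,350,3.6,"b5",s)
c=np.array([.533,-.2942]); xv=np.array([.5373,-.8434])
go([*(c+xv*(.0813+.028)),.183],32.5)
E
```

```text
at [ 0.5588 -0.3364  0.1213] yaw 32.52 tilt [-7.e-04  4.e-04 -1.e+00] | shift units [ 0.009  0.597 -0.618] roll units 0.0
```

View pics/b5.png

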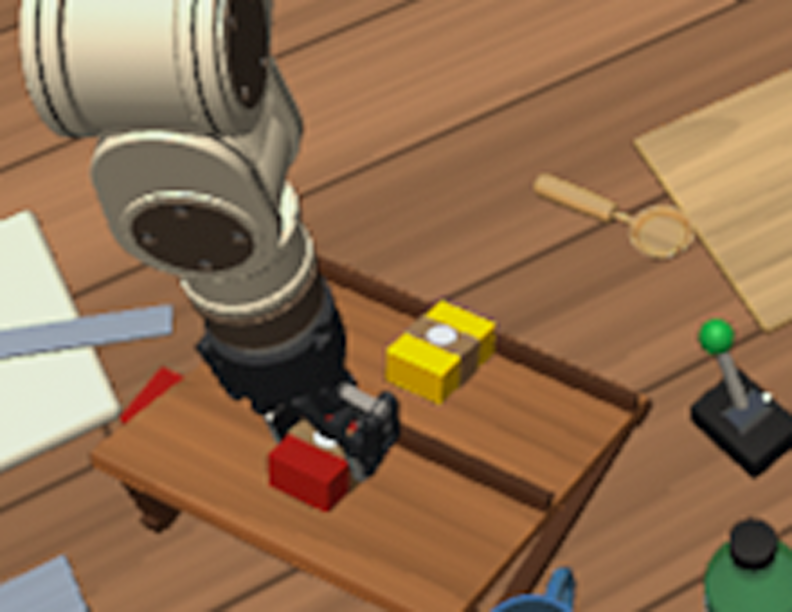

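Request:
carry_out(moves=[[0,0,-0.4,0,0.3],[0,0,-0.6,0,-1],[0,0.4,-0.6,0,-1],[0,0.6,-0.6,0,-1],[0,0.6,-0.6,0,-1],[0,0.6,-0.6,0,-1],[0,0.6,-0.6,0,-1],[0,0.6,-0.6,0,-1]])

```text
clock: 23.4
eef_pos: [0.5909, -0.3862, 0.1819]
tool_rot: [0.96, 0.28, -0.0, -0.0]
ft_force: [0.2, 0.2, -0.1]
grip_width: -0.0002
```

Request:
carry_out(moves=[[0,0,0.15,0,-1],[0,0,0.25,0,-1],[0,0,0.32,0,-1],[0,0,0.32,0,-1]])

```text
clock: 23.8
eef_pos: [0.5904, -0.3863, 0.1481]
tool_rot: [0.96, 0.28, -0.001, -0.001]
ft_force: [-0.7, -0.7, 0.1]
grip_width: -0.0
```

Request:
carry_out(moves=[[0,-0.05,0.02,0,-1],[0,-0.1,0.03,0,-1],[0,-0.15,0.05,0,-1],[0,-0.15,0.05,0,-1]])

```text
clock: 24.2
eef_pos: [0.5828, -0.3737, 0.145]
tool_rot: [0.96, 0.28, -0.0, -0.0]
ft_force: [-0.3, 0.3, -0.0]
grip_width: -0.0002
```

Request:
carry_out(moves=[[0,-0.03,0.01,0,-1],[0,-0.06,0.01,0,-1],[0,-0.08,0.01,0,-1],[0,-0.08,0.01,0,-1]])

```text
clock: 24.6
eef_pos: [0.5788, -0.3674, 0.1439]
tool_rot: [0.96, 0.28, 0.0, -0.0]
ft_force: [0.2, -0.4, 0.8]
grip_width: 0.0
```

Request:
carry_out(moves=[[0,-0.02,0,0,-1],[0,-0.03,0,0,-1],[0,-0.03,0,0,-1]])

```text
clock: 24.9
eef_pos: [0.5772, -0.3651, 0.1438]
tool_rot: [0.96, 0.28, -0.0, -0.0]
ft_force: [0.2, -0.3, 0.7]
grip_width: -0.0001
```

```bash
python3 - <<'E'
from h import *
s=imaging.camera("scene"); crop("scene",90,180,310,350,3.6,"b6",s)
c=np.array([.533,-.2942]); xv=np.array([.5373,-.8434])
go([*(c+xv*(.0813)),.143],32.5)
E
```

```text
at [ 0.5772 -0.3651  0.1438] yaw 32.52 tilt [-1.e-04  1.e-04 -1.e+00] | shift units [ 0.008 -0.023  0.008] roll units 0.0
```

View pics/b6.png

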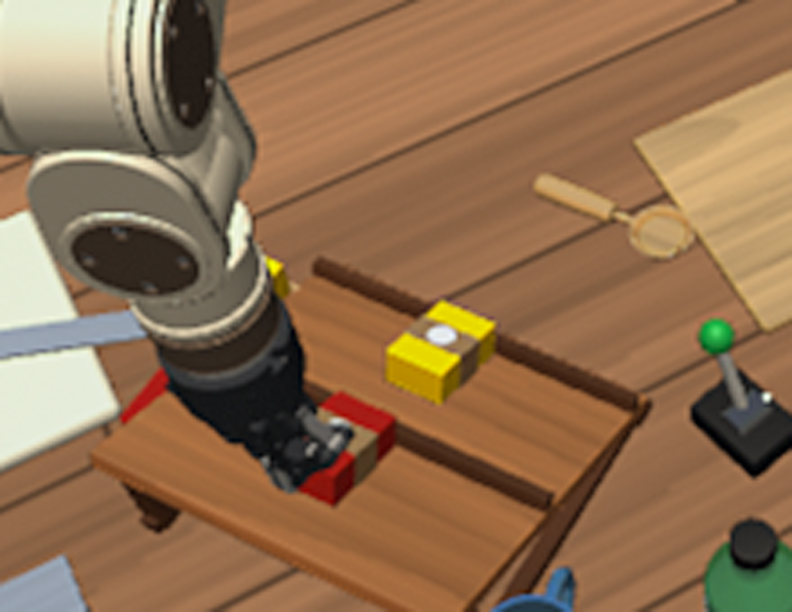

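Request:
carry_out(moves=[[0,-0.02,0,0,-1],[0,-0.03,0,0,-1],[0,-0.03,0,0,-1]])

```text
clock: 25.25
eef_pos: [0.5759, -0.3631, 0.1442]
tool_rot: [0.96, 0.28, 0.0, 0.001]
ft_force: [0.5, -1.7, 0.3]
grip_width: 0.0002
```

Request:
carry_out(moves=[[0,-0.02,0,0,-1],[0,-0.03,0,0,-1],[0,-0.03,0,0,-1]])

```text
clock: 25.55
eef_pos: [0.5753, -0.3619, 0.1456]
tool_rot: [0.96, 0.28, 0.001, 0.003]
ft_force: [2.0, -6.2, 2.5]
grip_width: -0.0
```

Request:
carry_out(moves=[[0,-0.02,0,0,-1],[0,-0.03,0,0,-1],[0,-0.03,0,0,-1]])

```text
clock: 25.85
eef_pos: [0.5747, -0.3608, 0.147]
tool_rot: [0.96, 0.279, 0.002, 0.005]
ft_force: [3.6, -8.0, 5.0]
grip_width: -0.0001
```

Request:
carry_out(moves=[[0,0.15,-0.05,0,-1],[0,0.2,-0.5,0,-1],[0,0.2,-0.8,0,-1],[0,0.2,-0.8,0,1],[0,0.2,-0.8,0,1]])

```text
clock: 26.35
eef_pos: [0.5833, -0.3742, 0.2245]
tool_rot: [0.96, 0.28, 0.001, 0.0]
ft_force: [-0.4, -0.7, -0.4]
grip_width: 0.0282
```

```bash
python3 - <<'E'
from h import *
s=imaging.camera("scene"); crop("scene",90,180,310,350,3.6,"b7",s)
t=imaging.camera("top")
for b in boxes(im=t): print(b)
go([.53,.1645,.22],93)
E
```

```text
('yellow', array([234., 259.]), [19.198841094970703, 27.731660842895508], array([0.5248, 0.2614, 0.042 ]), np.float64(6.0))
('yellow', array([435., 266.]), [19.969207763671875, 29.676464080810547], array([ 0.4967, -0.2371,  0.042 ]), np.float64(-57.9))
('red', array([323., 152.]), [23.0, 24.0], None, np.float64(88.9))
('red', array([478., 238.]), [20.523906707763672, 31.063213348388672], array([ 0.5648, -0.3482,  0.042 ]), np.float64(-57.9))
('red', array([273., 256.]), [18.90570831298828, 27.66203498840332], array([0.5299, 0.1639, 0.042 ]), np.float64(5.5))
at [ 0.5824 -0.3737  0.2221] yaw 32.53 tilt [-0.0028  0.0021 -1.    ] | shift units [ 2.452 -4.819  0.034] roll units -0.672
```

View pics/b7.png

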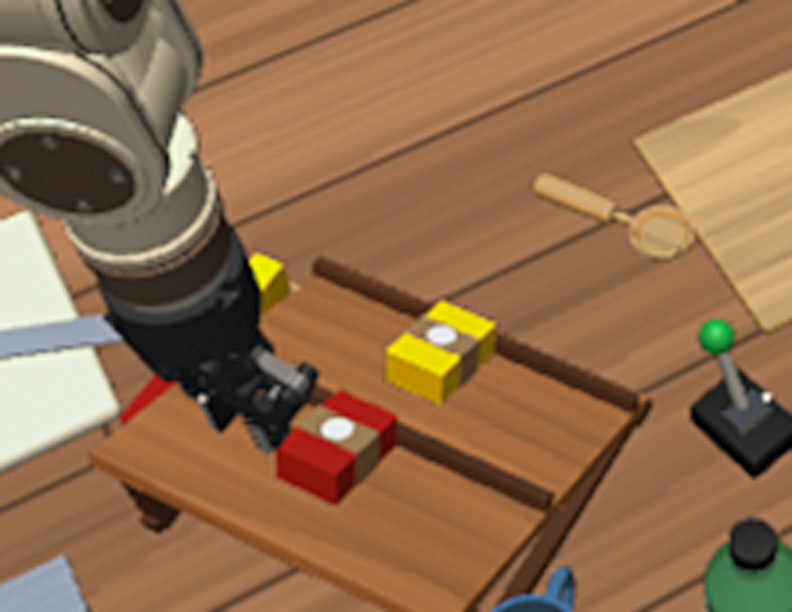

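Request:
carry_out(moves=[[0.25,-0.48,0,0,1],[0.49,-0.96,0,0,1],[0.49,-0.96,0,0,1]])

```text
clock: 26.75
eef_pos: [0.5707, -0.2614, 0.2213]
tool_rot: [0.959, 0.282, -0.002, -0.003]
ft_force: [0.3, -0.3, 0.7]
grip_width: 0.0846
```

Request:
carry_out(moves=[[0.25,-0.48,0,0,1],[0.49,-0.96,0,0,1],[0.49,-0.96,0,0,1]])

```text
clock: 27.05
eef_pos: [0.5609, -0.155, 0.2225]
tool_rot: [0.959, 0.283, -0.002, -0.002]
ft_force: [0.0, -0.3, -0.6]
grip_width: 0.0857
```

Request:
carry_out(moves=[[0.25,-0.48,0,0,1],[0.49,-0.96,0,0,1],[0.49,-0.96,0,0,1]])

```text
clock: 27.35
eef_pos: [0.551, -0.0486, 0.2228]
tool_rot: [0.959, 0.283, -0.001, -0.001]
ft_force: [0.2, -0.4, 0.0]
grip_width: 0.0852
```

Request:
carry_out(moves=[[0.25,-0.48,0,0,1],[0.49,-0.96,0,0,1],[0.49,-0.96,0,0,1]])

```text
clock: 27.65
eef_pos: [0.5411, 0.0582, 0.2229]
tool_rot: [0.959, 0.283, -0.001, -0.001]
ft_force: [-0.8, -1.0, -0.7]
grip_width: 0.0855
```

Request:
carry_out(moves=[[0.25,-0.48,0,-0.69,1],[0.49,-0.97,0,-0.69,1],[0.49,-0.97,0,-0.69,1],[0.49,-0.97,0,-0.69,1],[0.49,-0.97,0,-0.69,1],[0.49,-0.97,0,-0.69,1],[0.49,-0.97,0,-0.69,1],[0.49,-0.97,0,-0.69,1],[0.49,-0.97,0,-0.69,1],[0.49,-0.97,0,-0.69,1]])

```text
clock: 28.65
eef_pos: [0.5314, 0.1619, 0.2232]
tool_rot: [0.679, 0.734, -0.001, -0.0]
ft_force: [0.5, 0.9, -0.3]
grip_width: 0.0853
```

```bash
python3 - <<'E'
from h import *
for b in boxes("scene"): print(b)
go([.53,.1645,.046],94.5)
E
```

```text
('yellow', array([372., 214.]), [18.384777069091797, 25.455841064453125], array([0.5272, 0.2631, 0.042 ]), np.float64(2.9))
('yellow', array([212., 277.]), [20.50609588623047, 31.11269760131836], array([ 0.475 , -0.2254,  0.042 ]), np.float64(-67.6))
('red', array([346., 230.]), [17.677669525146484, 27.577163696289062], array([0.5319, 0.1647, 0.042 ]), np.float64(4.9))
('red', array([183., 303.]), [22.62741470336914, 34.64822769165039], array([ 0.5089, -0.322 ,  0.042 ]), np.float64(-67.5))
('red', array([362., 313.]), [24.0, 24.0], None, np.float64(58.4))
at [0.5313 0.1621 0.2233] yaw 94.53 tilt [-7.e-04 -5.e-04 -1.e+00] | shift units [ 0.026 -0.01   1.773] roll units 0.0
```

Request:
carry_out(moves=[[0.025,-0.01,0.5,0,1],[0.025,-0.01,0.9,0,1],[0.025,-0.01,0.9,0,1]])

```text
clock: 29.0
eef_pos: [0.5255, 0.1636, 0.128]
tool_rot: [0.678, 0.735, -0.006, -0.003]
ft_force: [-0.7, -1.1, -0.1]
grip_width: 0.0854
```

Request:
carry_out(moves=[[0,0,0.5,0,1],[0,0,0.87,0,1],[0,0,0.87,0,1],[0,0,0.87,0,1],[0,0,0.87,0,-1],[0,0,0.87,0,-1],[0,0,0.87,0,-1],[0,0,0.87,0,-1],[0,0,0.87,0,-1],[0,0,0.87,0,-1],[0,0,0.87,0,-1],[0,0,0.87,0,-1]])

```text
clock: 30.2
eef_pos: [0.5318, 0.1658, 0.0494]
tool_rot: [0.678, 0.735, 0.002, 0.001]
ft_force: [-1.2, -0.5, 6.0]
grip_width: 0.0465
```

Request:
carry_out(moves=[[0,0,-0.5,0,-1],[0,0,-1,0,-1],[0,0,-1,0,-1]])

```text
clock: 30.5
eef_pos: [0.5349, 0.1668, 0.1553]
tool_rot: [0.678, 0.735, 0.007, 0.004]
ft_force: [1.5, 0.3, -0.4]
grip_width: 0.0467
```

Request:
carry_out(moves=[[0,0,-0.75,0,-1],[0,0,-0.75,0,-1],[0,0,-0.75,0,-1]])

```text
clock: 30.8
eef_pos: [0.5323, 0.166, 0.2267]
tool_rot: [0.678, 0.735, 0.004, 0.002]
ft_force: [0.4, -0.5, -1.8]
grip_width: 0.0467
```

```bash
python3 - <<'E'
from h import *
s=imaging.camera("scene"); crop("scene",200,100,420,270,3,"c2",s)
go([.4888,-.3873,.22],32.5)
E
```

```text
at [0.5311 0.1656 0.224 ] yaw 94.62 tilt [ 0.0049  0.0015 -1.    ] | shift units [-5.477 -0.867  0.029] roll units 0.69
```

View pics/c2.png

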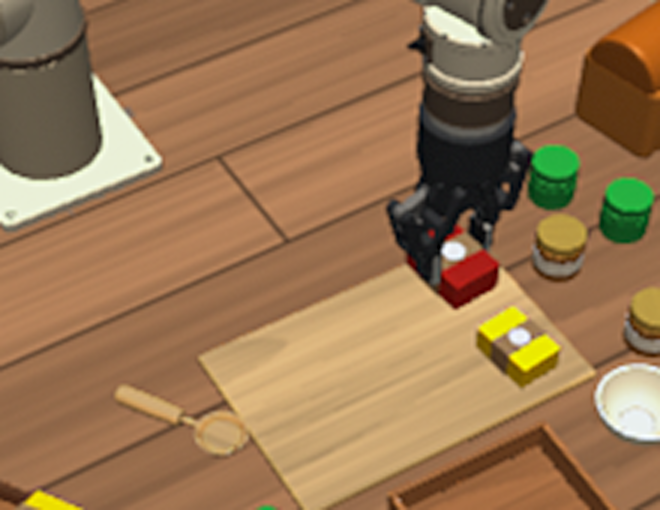

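Request:
carry_out(moves=[[-0.46,-0.07,0.03,0,-1],[-0.91,-0.14,0.03,0,-1],[-0.91,-0.14,0.03,0,-1]])

```text
clock: 31.15
eef_pos: [0.5213, 0.0688, 0.2166]
tool_rot: [0.68, 0.733, -0.003, -0.001]
ft_force: [0.5, 0.6, -1.0]
grip_width: 0.0466
```

Request:
carry_out(moves=[[-0.46,-0.07,0,0,-1],[-0.91,-0.14,0,0,-1],[-0.91,-0.14,0,0,-1]])

```text
clock: 31.45
eef_pos: [0.5152, -0.0226, 0.217]
tool_rot: [0.68, 0.733, -0.002, -0.001]
ft_force: [1.0, 0.2, -1.6]
grip_width: 0.0467
```

Request:
carry_out(moves=[[-0.46,-0.07,0,0,-1],[-0.91,-0.14,0,0,-1],[-0.91,-0.14,0,0,-1]])

```text
clock: 31.75
eef_pos: [0.509, -0.114, 0.2171]
tool_rot: [0.68, 0.733, -0.001, -0.001]
ft_force: [-0.7, 0.9, -1.8]
grip_width: 0.0468
```

Request:
carry_out(moves=[[-0.46,-0.07,0,0,-1],[-0.91,-0.15,0,0,-1],[-0.91,-0.15,0,0,-1]])

```text
clock: 32.05
eef_pos: [0.5017, -0.2056, 0.2172]
tool_rot: [0.68, 0.733, -0.001, -0.0]
ft_force: [-0.5, 0.8, -1.9]
grip_width: 0.0465
```

Request:
carry_out(moves=[[-0.46,-0.07,0,0,-1],[-0.91,-0.15,0,0,-1],[-0.91,-0.15,0,0,-1]])

```text
clock: 32.35
eef_pos: [0.4943, -0.2973, 0.2172]
tool_rot: [0.68, 0.733, -0.001, -0.0]
ft_force: [-0.0, 1.3, -1.1]
grip_width: 0.0464
```

Request:
carry_out(moves=[[-0.46,-0.07,0,0.69,-1],[-0.92,-0.15,0,0.69,-1],[-0.92,-0.15,0,0.69,-1],[-0.92,-0.15,0,0.69,-1],[-0.92,-0.15,0,0.69,-1],[-0.92,-0.15,0,0.69,-1],[-0.92,-0.15,0,0.69,-1],[-0.92,-0.15,0,0.69,-1],[-0.92,-0.15,0,0.69,-1],[-0.92,-0.15,0,0.69,-1]])

```text
clock: 33.35
eef_pos: [0.4877, -0.3855, 0.2179]
tool_rot: [0.96, 0.281, -0.0, -0.001]
ft_force: [0.1, 0.4, -1.1]
grip_width: 0.0466
```

```bash
python3 - <<'E'
from h import *
s=imaging.camera("scene"); crop("scene",90,180,310,350,3.6,"c3",s)
go([.4888,-.3873,.135],32.5)
E
```

```text
at [ 0.4877 -0.3858  0.2181] yaw 32.62 tilt [-9.0e-04  1.1e-03 -1.0e+00] | shift units [0.001 0.02  0.831] roll units 0.001
```

View pics/c3.png

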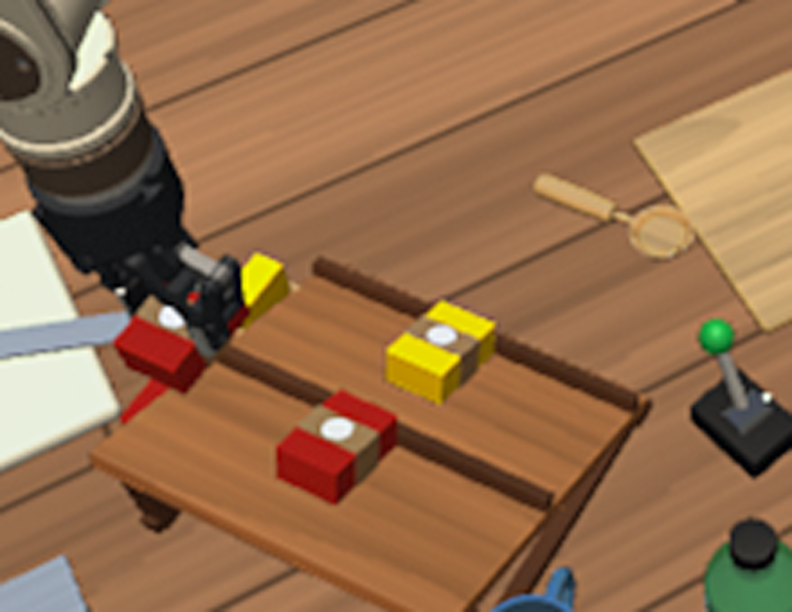

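Request:
carry_out(moves=[[0,0.01,0.4,0,-1],[0,0.01,0.8,0,-1],[0,0.01,0.84,0,-1],[0,0.01,0.84,0,-1]])

```text
clock: 33.8
eef_pos: [0.4874, -0.3872, 0.1343]
tool_rot: [0.96, 0.28, -0.001, -0.001]
ft_force: [-0.1, 0.7, -1.5]
grip_width: 0.0468
```

Request:
carry_out(moves=[[0,0,0.02,0,-1],[0,0,0.04,0,-1],[0,0,0.06,0,-1],[0,0,0.06,0,-1]])

```text
clock: 34.2
eef_pos: [0.4887, -0.3886, 0.1318]
tool_rot: [0.96, 0.28, 0.001, 0.002]
ft_force: [-1.0, 2.1, 5.4]
grip_width: 0.0464
```

Request:
carry_out(moves=[[0,-0.01,0.02,0,-1],[0,-0.02,0.04,0,-1],[0,-0.03,0.06,0,-1],[0,-0.04,0.1,0,-1],[0,-0.04,0.1,0,-1],[0,-0.04,0.1,0,-1]])

```text
clock: 34.8
eef_pos: [0.4869, -0.3855, 0.1245]
tool_rot: [0.96, 0.28, 0.002, 0.003]
ft_force: [-4.3, 5.2, 17.0]
grip_width: 0.0465
```

Request:
carry_out(moves=[[0,0,-0.03,0,0.3],[0,0,-0.03,0,0.3],[0,0,-0.03,0,0.3],[0,0,-0.03,0,0.3],[0,0,-0.03,0,0.3],[0,0,-0.03,0,0.3]])

```text
clock: 35.4
eef_pos: [0.4856, -0.3843, 0.1213]
tool_rot: [0.96, 0.28, -0.0, -0.0]
ft_force: [0.3, -0.7, 0.2]
grip_width: 0.0554
```

```bash
python3 - <<'E'
from h import *
s=imaging.camera("scene"); crop("scene",90,180,310,350,3.6,"c5",s)
c=np.array([.533,-.2942])-.088*np.array([.8434,.5373]); xv=np.array([.5373,-.8434])
go([*(c+xv*(.0813+.028)),.183],32.5)
E
```

```text
at [ 0.4856 -0.3844  0.1214] yaw 32.52 tilt [-6.e-04  4.e-04 -1.e+00] | shift units [ 0.004  0.587 -0.617] roll units 0.0
```

View pics/c5.png

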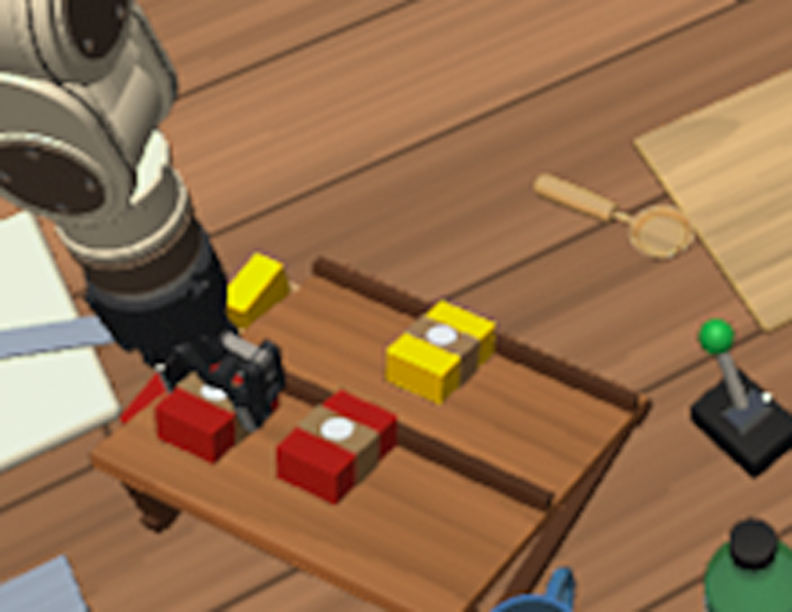

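Request:
carry_out(moves=[[0,0,-0.4,0,0.3],[0,0,-0.6,0,-1],[0,0.4,-0.6,0,-1],[0,0.59,-0.6,0,-1],[0,0.59,-0.6,0,-1],[0,0.59,-0.6,0,-1],[0,0.59,-0.6,0,-1],[0,0.59,-0.6,0,-1]])

```text
clock: 36.25
eef_pos: [0.517, -0.4334, 0.1818]
tool_rot: [0.96, 0.28, -0.0, -0.0]
ft_force: [0.4, -0.3, -0.6]
grip_width: -0.0
```

Request:
carry_out(moves=[[0,0,0.15,0,-1],[0,0,0.25,0,-1],[0,0,0.32,0,-1],[0,0,0.32,0,-1]])

```text
clock: 36.65
eef_pos: [0.5166, -0.4333, 0.1482]
tool_rot: [0.96, 0.28, -0.001, -0.001]
ft_force: [-0.8, 0.2, -0.1]
grip_width: 0.0001
```

Request:
carry_out(moves=[[0,-0.05,0.02,0,-1],[0,-0.1,0.03,0,-1],[0,-0.15,0.05,0,-1],[0,-0.15,0.05,0,-1]])

```text
clock: 37.05
eef_pos: [0.5089, -0.4208, 0.145]
tool_rot: [0.96, 0.28, -0.0, -0.0]
ft_force: [-0.2, -0.1, -0.7]
grip_width: 0.0
```

Request:
carry_out(moves=[[0,-0.03,0.01,0,-1],[0,-0.06,0.01,0,-1],[0,-0.11,0.01,0,-1],[0,-0.11,0.01,0,-1]])

```text
clock: 37.45
eef_pos: [0.5031, -0.4117, 0.1439]
tool_rot: [0.96, 0.28, -0.0, -0.0]
ft_force: [-0.5, 0.4, 0.4]
grip_width: 0.0003
```

Request:
carry_out(moves=[[0,-0.02,0,0,-1],[0,-0.04,0,0,-1],[0,-0.06,0,0,-1],[0,-0.06,0,0,-1]])

```text
clock: 37.85
eef_pos: [0.5014, -0.4089, 0.1454]
tool_rot: [0.96, 0.28, 0.001, 0.003]
ft_force: [2.3, -5.1, 2.7]
grip_width: 0.0
```

Request:
carry_out(moves=[[0,-0.02,0,0,-1],[0,-0.03,0,0,-1],[0,-0.03,0,0,-1]])

```text
clock: 38.15
eef_pos: [0.5008, -0.4079, 0.1467]
tool_rot: [0.96, 0.28, 0.002, 0.005]
ft_force: [3.2, -7.0, 4.6]
grip_width: -0.0
```

Request:
carry_out(moves=[[0,0.15,-0.05,0,-1],[0,0.2,-0.5,0,-1],[0,0.2,-0.8,0,-1],[0,0.2,-0.8,0,1],[0,0.2,-0.8,0,1]])

```text
clock: 38.65
eef_pos: [0.5093, -0.4211, 0.2241]
tool_rot: [0.96, 0.28, 0.0, -0.0]
ft_force: [0.5, 0.7, -0.8]
grip_width: 0.0286
```

```bash
python3 - <<'E'
from h import *
s=imaging.camera("scene"); crop("scene",90,180,310,350,3.6,"c7",s)
t=imaging.camera("top")
for b in boxes(im=t): print(b)
go([.525,.2615,.22],96)
E
```

```text
('yellow', array([234., 259.]), [19.198841094970703, 27.731660842895508], array([0.5248, 0.2614, 0.042 ]), np.float64(6.0))
('yellow', array([435., 266.]), [19.969207763671875, 29.676464080810547], array([ 0.4967, -0.2371,  0.042 ]), np.float64(-57.9))
('red', array([323., 152.]), [23.0, 24.0], None, np.float64(88.9))
('red', array([478., 238.]), [21.355958938598633, 31.063213348388672], array([ 0.5648, -0.3482,  0.042 ]), np.float64(-57.9))
('red', array([501., 270.]), [24.800003051757812, 31.000001907348633], array([ 0.4861, -0.3978,  0.042 ]), np.float64(-55.3))
('red', array([513., 295.]), [16.363656997680664, 19.969207763671875], None, np.float64(-58.6))
at [ 0.5085 -0.4206  0.2219] yaw 32.53 tilt [-0.0029  0.0028 -1.    ] | shift units [ 3.807 -5.662  0.038] roll units -0.705
```

View pics/c7.png

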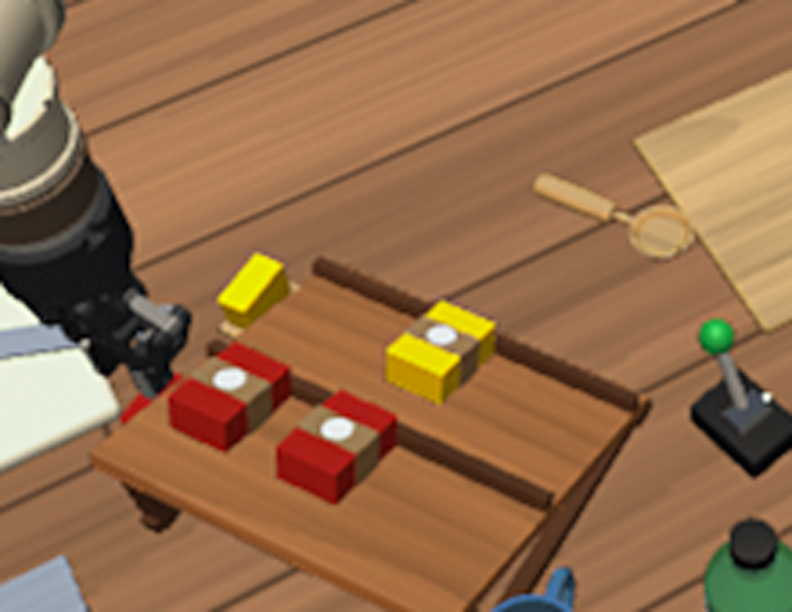

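Request:
carry_out(moves=[[0.31,-0.47,0,0,1],[0.63,-0.94,0,0,1],[0.63,-0.94,0,0,1],[0.63,-0.94,0,0,1]])

```text
clock: 39.15
eef_pos: [0.5114, -0.3057, 0.2227]
tool_rot: [0.96, 0.282, -0.001, -0.001]
ft_force: [0.4, -0.5, 0.2]
grip_width: 0.0849
```

Request:
carry_out(moves=[[0.31,-0.47,0,0,1],[0.63,-0.94,0,0,1],[0.63,-0.94,0,0,1]])

```text
clock: 39.45
eef_pos: [0.5141, -0.1928, 0.223]
tool_rot: [0.96, 0.281, -0.001, -0.001]
ft_force: [0.2, -1.2, 0.3]
grip_width: 0.0851
```

Request:
carry_out(moves=[[0.31,-0.47,0,0,1],[0.63,-0.94,0,0,1],[0.63,-0.94,0,0,1]])

```text
clock: 39.75
eef_pos: [0.5172, -0.0798, 0.2234]
tool_rot: [0.96, 0.281, -0.0, -0.0]
ft_force: [-0.3, -1.0, -0.1]
grip_width: 0.0855
```

Request:
carry_out(moves=[[0.31,-0.47,0,0,1],[0.63,-0.94,0,0,1],[0.63,-0.94,0,0,1]])

```text
clock: 40.05
eef_pos: [0.5203, 0.0332, 0.2234]
tool_rot: [0.96, 0.281, 0.0, -0.0]
ft_force: [-0.4, 0.1, -0.6]
grip_width: 0.0854
```

Request:
carry_out(moves=[[0.31,-0.47,0,0,1],[0.63,-0.95,0,0,1],[0.63,-0.95,0,0,1]])

```text
clock: 40.35
eef_pos: [0.5227, 0.1473, 0.2234]
tool_rot: [0.96, 0.281, 0.0, -0.0]
ft_force: [0.0, -0.0, -0.4]
grip_width: 0.0853
```

Request:
carry_out(moves=[[0.31,-0.47,0,-0.7,1],[0.64,-0.95,0,-0.7,1],[0.64,-0.95,0,-0.7,1],[0.64,-0.95,0,-0.7,1],[0.64,-0.95,0,-0.7,1],[0.64,-0.95,0,-0.7,1],[0.64,-0.95,0,-0.7,1],[0.64,-0.95,0,-0.7,1],[0.64,-0.95,0,-0.7,1],[0.64,-0.95,0,-0.7,1]])

```text
clock: 41.35
eef_pos: [0.5255, 0.2581, 0.2235]
tool_rot: [0.673, 0.739, -0.0, 0.0]
ft_force: [-0.0, 0.5, 0.7]
grip_width: 0.0854
```

```bash
python3 - <<'E'
from h import *
s=imaging.camera("scene"); t=imaging.camera("top")
for b in boxes("scene",im=s): print(b)
crop("top",370,160,570,340,4,"c8",t)
go([.525,.262,.046],95.5)
E
```

```text
('yellow', array([373., 214.]), [18.74085235595703, 25.456327438354492], array([0.5272, 0.2631, 0.042 ]), np.float64(-3.6))
('yellow', array([211., 276.]), [20.47885513305664, 30.150684356689453], array([ 0.475 , -0.2254,  0.042 ]), np.float64(-61.5))
('red', array([163., 295.]), [31.69318962097168, 73.31669616699219], array([ 0.4696, -0.3467,  0.042 ]), np.float64(36.3))
('red', array([362., 313.]), [24.0, 24.0], None, np.float64(58.4))
at [0.5252 0.2586 0.2236] yaw 95.41 tilt [-1.e-04 -5.e-04 -1.e+00] | shift units [0.035 0.002 1.776] roll units -0.001
```

View pics/c8.png

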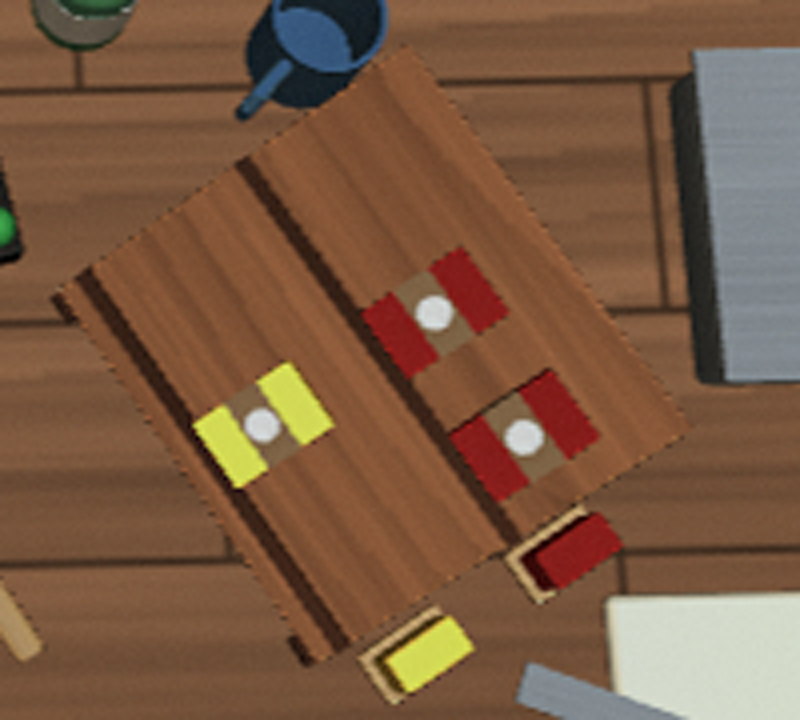

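Request:
carry_out(moves=[[0.035,0,0.5,0,1],[0.035,0,0.9,0,1],[0.035,0,0.9,0,1]])

```text
clock: 41.75
eef_pos: [0.5202, 0.2606, 0.1278]
tool_rot: [0.672, 0.74, -0.006, -0.002]
ft_force: [-1.4, -0.5, -1.0]
grip_width: 0.0854
```

Request:
carry_out(moves=[[0,0,0.5,0,1],[0,0,0.87,0,1],[0,0,0.87,0,1],[0,0,0.87,0,1],[0,0,0.87,0,-1],[0,0,0.87,0,-1],[0,0,0.87,0,-1],[0,0,0.87,0,-1],[0,0,0.87,0,-1],[0,0,0.87,0,-1],[0,0,0.87,0,-1],[0,0,0.87,0,-1]])

```text
clock: 42.95
eef_pos: [0.5261, 0.2637, 0.0496]
tool_rot: [0.672, 0.74, 0.002, 0.001]
ft_force: [-0.2, 0.1, 7.3]
grip_width: 0.0466
```

Request:
carry_out(moves=[[0,0,-0.5,0,-1],[0,0,-1,0,-1],[0,0,-1,0,-1]])

```text
clock: 43.25
eef_pos: [0.5289, 0.2653, 0.1557]
tool_rot: [0.672, 0.74, 0.007, 0.003]
ft_force: [1.0, 1.1, -1.2]
grip_width: 0.0469
```

Request:
carry_out(moves=[[0,0,-0.75,0,-1],[0,0,-0.75,0,-1],[0,0,-0.75,0,-1]])

```text
clock: 43.55
eef_pos: [0.5266, 0.2641, 0.2272]
tool_rot: [0.672, 0.74, 0.005, 0.002]
ft_force: [0.7, -0.2, -0.7]
grip_width: 0.0463
```

```bash
python3 - <<'E'
from h import *
s=imaging.camera("scene"); crop("scene",220,80,440,250,3,"d2",s)
go([.4282,-.2921,.21],32.5)
E
```

```text
at [0.5254 0.2635 0.2244] yaw 95.52 tilt [ 0.005   0.0025 -1.    ] | shift units [-5.437 -1.503  0.125] roll units 0.7
```

View pics/d2.png

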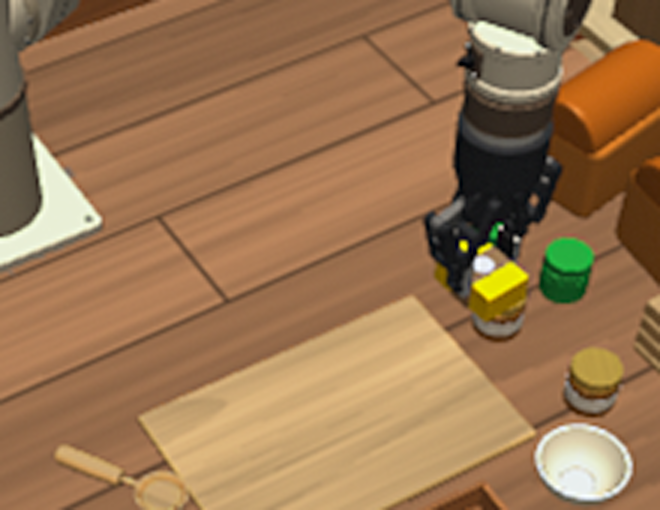

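Request:
carry_out(moves=[[-0.46,-0.12,0.05,0,-1],[-0.91,-0.25,0.08,0,-1],[-0.91,-0.25,0.08,0,-1]])

```text
clock: 43.9
eef_pos: [0.5049, 0.1648, 0.211]
tool_rot: [0.674, 0.739, -0.004, -0.001]
ft_force: [0.3, 0.7, -1.9]
grip_width: 0.0463
```

Request:
carry_out(moves=[[-0.46,-0.12,0,0,-1],[-0.91,-0.25,0,0,-1],[-0.91,-0.25,0,0,-1]])

```text
clock: 44.2
eef_pos: [0.4898, 0.0727, 0.2122]
tool_rot: [0.675, 0.738, -0.002, -0.001]
ft_force: [0.3, 1.3, -1.5]
grip_width: 0.0468
```

Request:
carry_out(moves=[[-0.46,-0.12,0,0,-1],[-0.91,-0.25,0,0,-1],[-0.91,-0.25,0,0,-1]])

```text
clock: 44.5
eef_pos: [0.4743, -0.0197, 0.2125]
tool_rot: [0.675, 0.738, -0.002, -0.001]
ft_force: [0.6, 1.1, -1.9]
grip_width: 0.046
```

Request:
carry_out(moves=[[-0.46,-0.12,0,0,-1],[-0.91,-0.25,0,0,-1],[-0.91,-0.25,0,0,-1]])

```text
clock: 44.8
eef_pos: [0.4588, -0.1124, 0.2127]
tool_rot: [0.675, 0.738, -0.001, -0.0]
ft_force: [0.1, 1.1, -0.9]
grip_width: 0.0467
```

Request:
carry_out(moves=[[-0.46,-0.12,0,0,-1],[-0.9,-0.25,0,0,-1],[-0.9,-0.25,0,0,-1]])

```text
clock: 45.1
eef_pos: [0.4431, -0.2041, 0.2128]
tool_rot: [0.674, 0.738, -0.001, -0.0]
ft_force: [-0.3, 0.3, -2.1]
grip_width: 0.0464
```

Request:
carry_out(moves=[[-0.46,-0.12,0,0.7,-1],[-0.9,-0.25,0,0.7,-1],[-0.9,-0.25,0,0.7,-1],[-0.9,-0.25,0,0.7,-1],[-0.9,-0.25,0,0.7,-1],[-0.9,-0.25,0,0.7,-1],[-0.9,-0.25,0,0.7,-1],[-0.9,-0.25,0,0.7,-1],[-0.9,-0.25,0,0.7,-1],[-0.9,-0.25,0,0.7,-1]])

```text
clock: 46.1
eef_pos: [0.4278, -0.2918, 0.2131]
tool_rot: [0.96, 0.281, -0.0, -0.001]
ft_force: [-0.2, 0.5, -1.5]
grip_width: 0.0467
```

```bash
python3 - <<'E'
from h import *
s=imaging.camera("scene"); crop("scene",90,180,310,350,3.6,"d3",s)
go([.4282,-.2921,.095],32.5)
E
```

```text
at [ 0.4278 -0.292   0.2133] yaw 32.63 tilt [-6.e-04  9.e-04 -1.e+00] | shift units [0.003 0.004 1.183] roll units 0.001
```

View pics/d3.png

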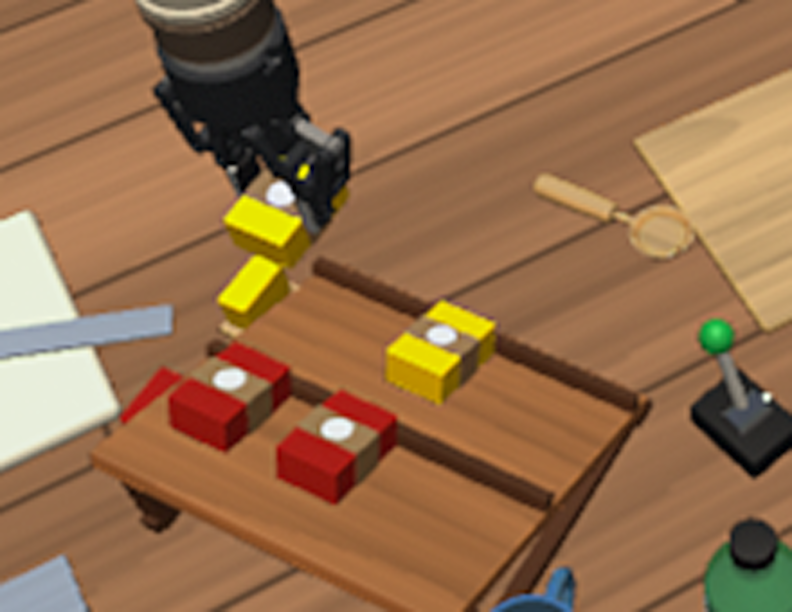

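Request:
carry_out(moves=[[0,0,0.4,0,-1],[0,0,0.7,0,-1],[0,0,0.7,0,-1]])

```text
clock: 46.45
eef_pos: [0.4246, -0.2906, 0.1396]
tool_rot: [0.96, 0.28, -0.003, -0.004]
ft_force: [-1.2, 0.5, -1.8]
grip_width: 0.0464
```

Request:
carry_out(moves=[[0,0,0.3,0,-1],[0,0,0.48,0,-1],[0,0,0.48,0,-1]])

```text
clock: 46.75
eef_pos: [0.4275, -0.2928, 0.0957]
tool_rot: [0.96, 0.28, -0.0, -0.0]
ft_force: [-0.2, 0.2, -0.8]
grip_width: 0.0467
```

Request:
carry_out(moves=[[0,0,0.02,0,-1],[0,0,0.04,0,-1],[0,0,0.06,0,-1],[0,0,0.06,0,-1]])

```text
clock: 47.15
eef_pos: [0.4282, -0.2933, 0.0941]
tool_rot: [0.96, 0.28, 0.001, 0.001]
ft_force: [-6.6, 5.1, 17.3]
grip_width: 0.0464
```

Request:
carry_out(moves=[[0,-0.01,0.02,0,-1],[0,-0.02,0.04,0,-1],[0,-0.03,0.06,0,-1],[0,-0.04,0.1,0,-1],[0,-0.04,0.1,0,-1],[0,-0.04,0.1,0,-1]])

```text
clock: 47.75
eef_pos: [0.4257, -0.2892, 0.084]
tool_rot: [0.96, 0.28, 0.001, 0.001]
ft_force: [-6.5, 7.9, 18.1]
grip_width: 0.0467
```

Request:
carry_out(moves=[[0,0,-0.03,0,0.3],[0,0,-0.03,0,0.3],[0,0,-0.03,0,0.3],[0,0,-0.03,0,0.3],[0,0,-0.03,0,0.3],[0,0,-0.03,0,0.3]])

```text
clock: 48.35
eef_pos: [0.425, -0.2896, 0.0825]
tool_rot: [0.96, 0.28, -0.0, -0.0]
ft_force: [0.4, -0.5, -0.3]
grip_width: 0.0556
```

```bash
python3 - <<'E'
from h import *
s=imaging.camera("scene"); crop("scene",90,180,310,350,3.6,"d5",s)
c=np.array([.533,-.2942])-.088*np.array([.8434,.5373]); xv=np.array([.5373,-.8434])
go([*(c+xv*(-.0315+.028)),.142],32.5)
E
```

```text
at [ 0.425  -0.2895  0.0825] yaw 32.52 tilt [-6.e-04  4.e-04 -1.e+00] | shift units [ 0.005  0.584 -0.595] roll units 0.0
```

View pics/d5.png

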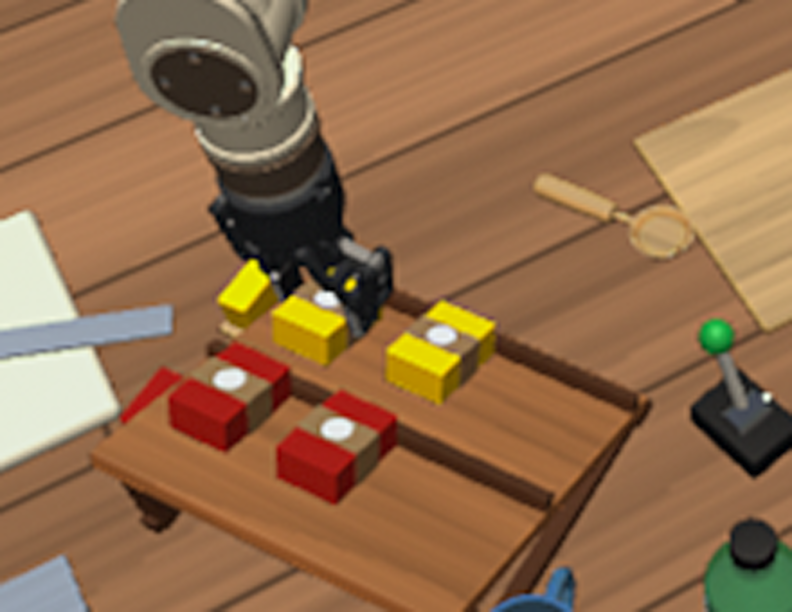

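Request:
carry_out(moves=[[0,0,-0.4,0,0.3],[0,0,-0.6,0,-1],[0,0.4,-0.6,0,-1],[0,0.48,-0.6,0,-1],[0,0.48,-0.6,0,-1],[0,0.48,-0.6,0,-1],[0,0.48,-0.6,0,-1],[0,0.48,-0.6,0,-1]])

```text
clock: 49.2
eef_pos: [0.4504, -0.3292, 0.1424]
tool_rot: [0.96, 0.28, -0.0, -0.001]
ft_force: [0.1, 0.4, 0.6]
grip_width: -0.0003
```

Request:
carry_out(moves=[[0,0,0.15,0,-1],[0,0,0.25,0,-1],[0,0,0.35,0,-1],[0,0,0.35,0,-1]])

```text
clock: 49.6
eef_pos: [0.4498, -0.3291, 0.106]
tool_rot: [0.96, 0.28, -0.001, -0.001]
ft_force: [0.5, 0.5, -0.6]
grip_width: -0.0002
```

Request:
carry_out(moves=[[0,-0.03,0.01,0,-1],[0,-0.06,0.03,0,-1],[0,-0.08,0.05,0,-1],[0,-0.08,0.05,0,-1]])

```text
clock: 50.0
eef_pos: [0.4465, -0.323, 0.1029]
tool_rot: [0.96, 0.28, 0.0, 0.0]
ft_force: [0.3, -0.2, -0.0]
grip_width: 0.0001
```

Request:
carry_out(moves=[[0,-0.03,0,0,-1],[0,-0.06,0,0,-1],[0,-0.09,0,0,-1],[0,-0.09,0,0,-1]])

```text
clock: 50.4
eef_pos: [0.4416, -0.3154, 0.1029]
tool_rot: [0.96, 0.28, -0.0, -0.0]
ft_force: [-0.5, 0.0, 0.5]
grip_width: 0.0001
```

```bash
python3 - <<'E'
from h import *
s=imaging.camera("scene"); crop("scene",90,180,310,350,3.6,"d6",s)
c=np.array([.533,-.2942])-.088*np.array([.8434,.5373]); xv=np.array([.5373,-.8434])
go([*(c+xv*(-.0315)),.102],32.5)
E
```

```text
at [ 0.4417 -0.3155  0.1029] yaw 32.53 tilt [-1.e-04  1.e-04 -1.e+00] | shift units [ 0.004 -0.004  0.009] roll units 0.0
```

View pics/d6.png

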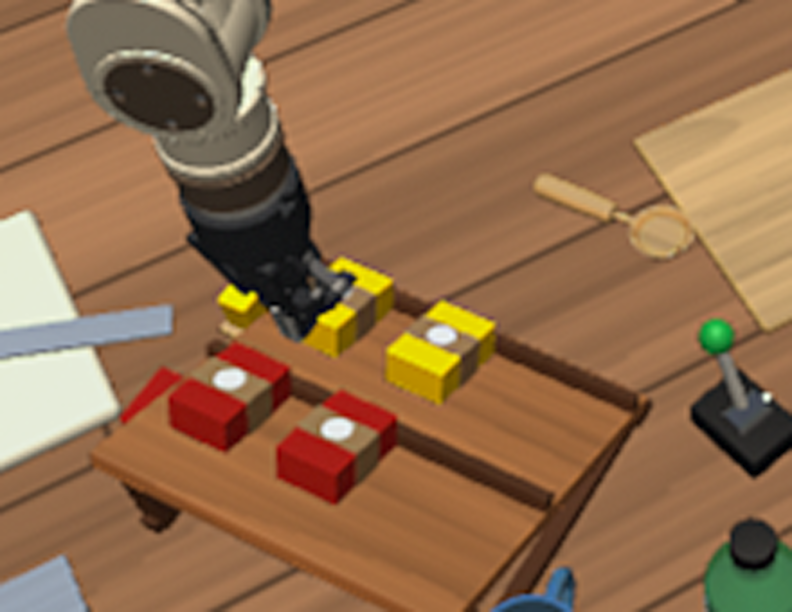

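Request:
carry_out(moves=[[0,-0.02,0,0,-1],[0,-0.04,0,0,-1],[0,-0.04,0,0,-1]])

```text
clock: 50.75
eef_pos: [0.441, -0.3139, 0.104]
tool_rot: [0.96, 0.28, 0.001, 0.002]
ft_force: [3.0, -5.3, 2.3]
grip_width: -0.0001
```

Request:
carry_out(moves=[[0,-0.02,0,0,-1],[0,-0.03,0,0,-1],[0,-0.03,0,0,-1]])

```text
clock: 51.05
eef_pos: [0.4406, -0.313, 0.1051]
tool_rot: [0.96, 0.28, 0.002, 0.004]
ft_force: [2.8, -7.6, 5.0]
grip_width: -0.0002
```

Request:
carry_out(moves=[[0,-0.02,0,0,-1],[0,-0.03,0,0,-1],[0,-0.03,0,0,-1]])

```text
clock: 51.35
eef_pos: [0.4402, -0.3121, 0.1063]
tool_rot: [0.96, 0.279, 0.003, 0.006]
ft_force: [3.8, -10.0, 7.8]
grip_width: 0.0002
```

Request:
carry_out(moves=[[0,0.1,-0.05,0,-1],[0,0.16,-0.2,0,-1],[0,0.16,-0.6,0,-1],[0,0.16,-1,0,-1],[0,0.16,-1,0,1],[0,0.16,-1,0,1]])

```text
clock: 51.95
eef_pos: [0.4451, -0.3204, 0.2034]
tool_rot: [0.96, 0.28, 0.0, -0.0]
ft_force: [-0.7, -0.2, -1.0]
grip_width: 0.0282
```

```bash
python3 - <<'E'
from h import *
s=imaging.camera("scene"); crop("scene",90,180,310,350,3.6,"d7",s); t=imaging.camera("top")
c=np.array([.533,-.2942]); xv=np.array([.5373,-.8434]); yv=np.array([.8434,.5373])
for zt in (.07,.111):
  for b in boxes(im=t,zt=zt):
    if b[3] is not None and b[3][1]<-.1: d=b[3][:2]-c; print(zt,b[0],b[1],"s",round(d@xv,4),"y",round(d@yv,4), "yaw",b[4])
# pots and ball
h=cv2.cvtColor(t,cv2.COLOR_RGB2HSV); crop("top",140,170,340,320,4,"d7t",t); print(h[242,181],h[295,186])
E
```

```text
0.07 yellow [435. 266.] s -0.0747 y 0.0005 yaw -57.9
0.07 yellow [457. 297.] s -0.0746 y -0.089 yaw -59.2
0.07 red [478. 238.] s 0.0529 y -0.0015 yaw -57.9
0.111 yellow [435. 266.] s -0.085 y 0.0014 yaw -57.9
0.111 yellow [457. 297.] s -0.0848 y -0.0851 yaw -59.2
0.111 red [478. 238.] s 0.0384 y -0.0006 yaw -57.9
[ 22 141 166] [ 22 142 169]
```

View pics/d7.png

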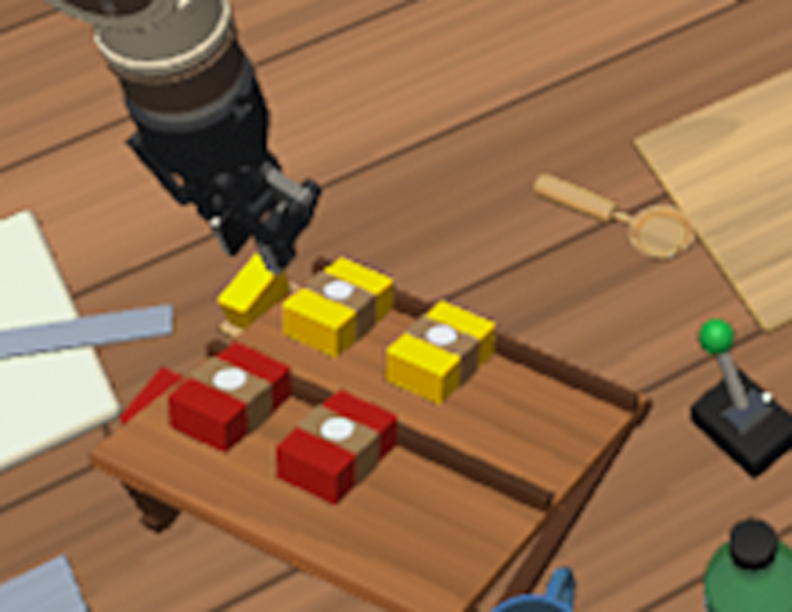

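View pics/d7t.png

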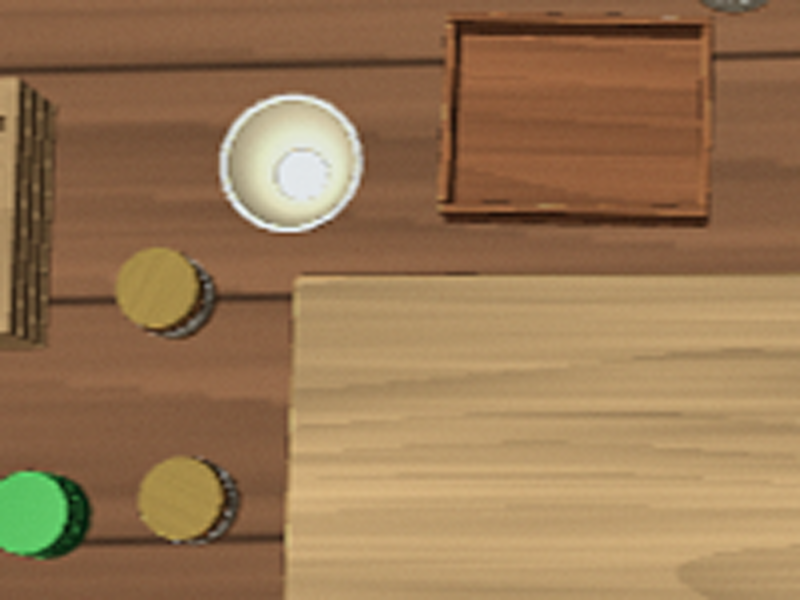

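```bash
python3 - <<'E'
from h import *
t=imaging.camera("top")
h=cv2.cvtColor(t,cv2.COLOR_RGB2HSV)
for (u,v) in [(181,242),(186,295)]:
    m=((abs(h[:,:,0].astype(int)-22)<4)&(h[:,:,1]>120)&(h[:,:,2]>120)).astype(np.uint8); w=np.zeros_like(m); w[v-16:v+17,u-16:u+17]=1
    k,l,st,ce=cv2.connectedComponentsWithStats(m*w); i=1+np.argmax(st[1:,4]); print(st[i],ce[i],at("top",*ce[i],.05))
T=lambda a,b:(140+(a+.5)/4-.5,170+(b+.5)/4-.5)
C=[at("top",*T(a,b),.04) for a,b in [(446,17),(711,22),(708,216),(438,214)]]
C=np.array(C); print(C, C.mean(0)); d=C[1]-C[0]; print(np.degrees(np.arctan2(d[1],d[0]))+90)
print(px("top",(.672,.135,.04)))
go([.4395,.379,.203],0)
E
```

```text
[169 232  20  20 316] [178.63607595 241.4556962 ] [0.5685815  0.39545091 0.05      ]
[175 284  21  21 338] [184.63313609 294.20118343] [0.43812419 0.37706931 0.05      ]
[[0.74183373 0.21821418 0.04      ]
 [0.73519178 0.0491735  0.04      ]
 [0.60901902 0.05324475 0.04      ]
 [0.61359248 0.22261398 0.04      ]] [0.67490925 0.1358116  0.04      ]
-2.2501108186378644
[283.88510532 199.84291753]
at [ 0.4439 -0.3198  0.2009] yaw 32.53 tilt [-0.0033  0.0028 -1.    ] | shift units [ 3.720e+00 -5.915e+00 -1.000e-03] roll units 0.361
```

Request:
carry_out(moves=[[0.31,-0.49,0,0,0.65],[0.62,-0.98,0,0,0.65],[0.62,-0.98,0,0,0.65]])

```text
clock: 52.4
eef_pos: [0.4427, -0.2009, 0.2009]
tool_rot: [0.96, 0.281, -0.002, -0.002]
ft_force: [0.0, -0.3, -0.2]
grip_width: 0.0708
```

Request:
carry_out(moves=[[0.31,-0.49,0,0,0.65],[0.62,-0.98,0,0,0.65],[0.62,-0.98,0,0,0.65]])

```text
clock: 52.7
eef_pos: [0.4428, -0.0854, 0.2016]
tool_rot: [0.959, 0.282, -0.001, -0.001]
ft_force: [0.5, -1.2, -0.0]
grip_width: 0.0704
```

Request:
carry_out(moves=[[0.31,-0.49,0,0,0.65],[0.62,-0.98,0,0,0.65],[0.62,-0.98,0,0,0.65]])

```text
clock: 53.0
eef_pos: [0.4428, 0.0304, 0.2017]
tool_rot: [0.959, 0.282, -0.001, -0.001]
ft_force: [0.2, -0.5, 0.3]
grip_width: 0.0706
```

Request:
carry_out(moves=[[0.31,-0.49,0,0,0.65],[0.62,-0.98,0,0,0.65],[0.62,-0.98,0,0,0.65]])

```text
clock: 53.3
eef_pos: [0.4427, 0.1465, 0.2017]
tool_rot: [0.959, 0.282, -0.001, -0.001]
ft_force: [0.2, -0.2, -0.3]
grip_width: 0.0708
```

Request:
carry_out(moves=[[0.31,-0.49,0,0,0.65],[0.62,-0.99,0,0,0.65],[0.62,-0.99,0,0,0.65]])

```text
clock: 53.6
eef_pos: [0.4419, 0.2634, 0.2015]
tool_rot: [0.959, 0.282, -0.001, -0.0]
ft_force: [-0.7, -0.4, -0.4]
grip_width: 0.0702
```

Request:
carry_out(moves=[[0.31,-0.49,0,0.36,0.65],[0.62,-0.99,0,0.36,0.65],[0.62,-0.99,0,0.36,0.65],[0.62,-0.99,0,0.36,0.65],[0.62,-0.99,0,0.36,0.65],[0.62,-0.99,0,0.36,0.65]])

```text
clock: 54.2
eef_pos: [0.4414, 0.3758, 0.2018]
tool_rot: [1.0, 0.002, -0.001, 0.001]
ft_force: [0.2, -0.3, -0.6]
grip_width: 0.0708
```

```bash
python3 - <<'E'
from h import *
s=imaging.camera("scene"); crop("scene",300,60,480,230,3.5,"e1",s)
go([.439,.3785,.05],0)
E
```

```text
at [0.4415 0.3757 0.2022] yaw 0.19 tilt [-0.0011 -0.0012 -1.    ] | shift units [-0.024 -0.03   1.522] roll units 0.002
```

View pics/e1.png

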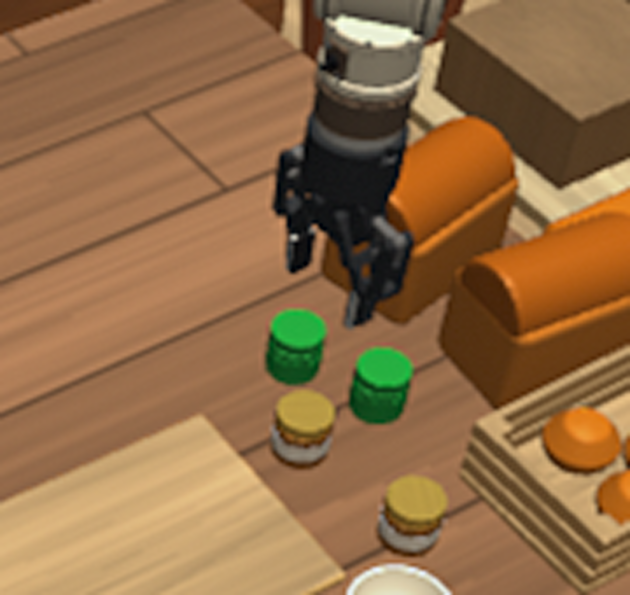

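Request:
carry_out(moves=[[-0.02,-0.03,0.5,0,0.65],[-0.02,-0.03,0.9,0,0.65],[-0.02,-0.03,0.9,0,0.65]])

```text
clock: 54.55
eef_pos: [0.4361, 0.3756, 0.1071]
tool_rot: [1.0, 0.001, -0.005, 0.004]
ft_force: [-0.6, -0.8, -0.3]
grip_width: 0.0708
```

Request:
carry_out(moves=[[0,0,0.3,0,0.65],[0,0,0.62,0,0.65],[0,0,0.62,0,0.65],[0,0,0.62,0,0.65],[0,0,0.62,0,-1],[0,0,0.62,0,-1],[0,0,0.62,0,-1],[0,0,0.62,0,-1],[0,0,0.62,0,-1],[0,0,0.62,0,-1],[0,0,0.62,0,-1]])

```text
clock: 55.65
eef_pos: [0.4413, 0.3811, 0.0541]
tool_rot: [1.0, 0.001, 0.002, -0.002]
ft_force: [-0.7, -0.2, 7.4]
grip_width: 0.0499
```

Request:
carry_out(moves=[[0,0,-0.4,0,-1],[0,0,-0.9,0,-1],[0,0,-0.9,0,-1]])

```text
clock: 55.95
eef_pos: [0.4437, 0.3832, 0.1499]
tool_rot: [1.0, 0.001, 0.006, -0.005]
ft_force: [1.4, 1.1, -0.1]
grip_width: 0.0494
```

```bash
python3 - <<'E'
from h import *
s=imaging.camera("scene"); crop("scene",300,60,480,230,3.5,"e2",s)
go([.6735,.099,.14],-2.2)
E
```

```text
at [0.4424 0.3821 0.1467] yaw 0.13 tilt [ 0.0089  0.0077 -0.9999] | shift units [2.304 2.837 0.066] roll units 0.026
```

View pics/e2.png

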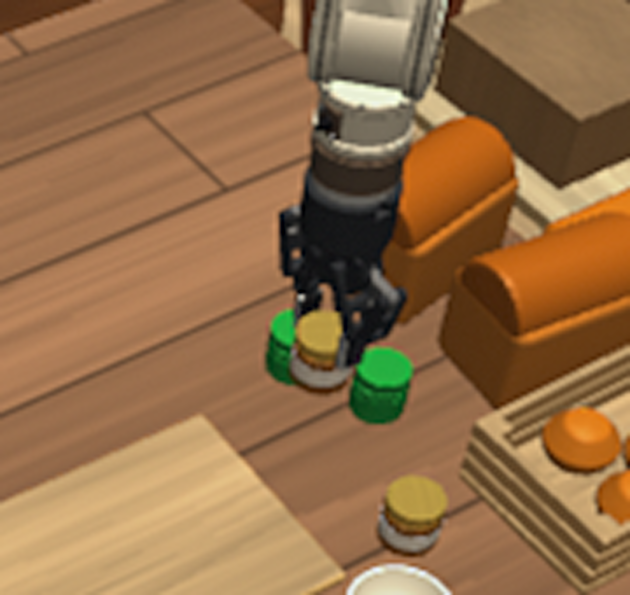

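Request:
carry_out(moves=[[0.38,0.47,0,0,-1],[0.77,0.94,0,0,-1],[0.77,0.94,0,0,-1],[0.77,0.94,0,0,-1]])

```text
clock: 56.4
eef_pos: [0.5183, 0.2828, 0.1403]
tool_rot: [1.0, -0.001, -0.0, 0.001]
ft_force: [-0.5, 0.8, -1.4]
grip_width: 0.0493
```

Request:
carry_out(moves=[[0.38,0.47,0,0,-1],[0.77,0.95,0,0,-1],[0.77,0.95,0,0,-1],[0.77,0.95,0,0,-1]])

```text
clock: 56.8
eef_pos: [0.5952, 0.1888, 0.1401]
tool_rot: [1.0, -0.001, -0.0, 0.0]
ft_force: [-0.1, 0.0, -0.9]
grip_width: 0.0493
```

Request:
carry_out(moves=[[0.38,0.47,0,0.02,-1],[0.76,0.95,0,0.02,-1],[0.76,0.95,0,0.02,-1],[0.76,0.95,0,0.02,-1],[0.76,0.95,0,0.02,-1]])

```text
clock: 57.3
eef_pos: [0.6692, 0.0972, 0.14]
tool_rot: [1.0, -0.014, -0.001, -0.0]
ft_force: [-0.7, 0.2, -1.5]
grip_width: 0.0496
```

```bash
python3 - <<'E'
from h import *
s=imaging.camera("scene"); crop("scene",300,180,480,330,4,"e3",s)
t=imaging.camera("top"); crop("top",210,140,370,260,4,"e3t",t)
go([.6735,.1,.061],-2.2); print(bot.get_obs()["grip_width"])
E
```

```text
at [0.6689 0.0981 0.1405] yaw -1.54 tilt [-1.6e-03  5.0e-04 -1.0e+00] | shift units [ 0.047 -0.02   0.794] roll units 0.007
0.04938927520450597
```

View pics/e3.png

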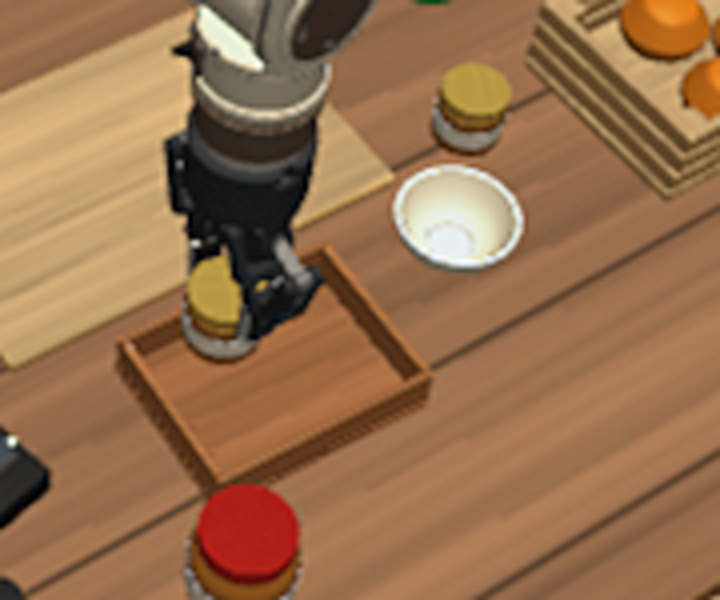

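View pics/e3t.png

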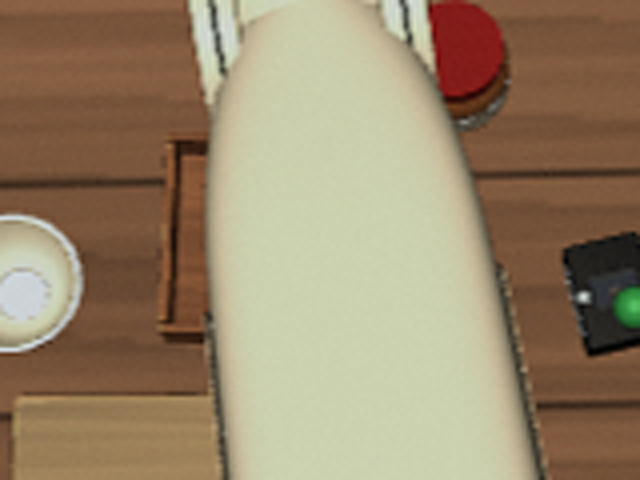

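Request:
carry_out(moves=[[0.03,-0.02,0.4,0,-1],[0.05,-0.02,0.7,0,-1],[0.05,-0.02,0.75,0,-1],[0.05,-0.02,0.79,0,-1],[0.05,-0.02,0.79,0,-1],[0.05,-0.02,0.79,0,-1]])

```text
clock: 58.0
eef_pos: [0.6764, 0.0986, 0.064]
tool_rot: [1.0, -0.014, 0.002, -0.0]
ft_force: [0.6, 0.7, -1.8]
grip_width: 0.0496
```

Request:
carry_out(moves=[[0,0,0.01,0,-1],[0,0,0.01,0,-1],[0,0,0.01,0,0.4],[0,0,0.01,0,0.4],[0,0,0.01,0,0.4],[0,0,0.01,0,0.4],[0,0,-0.2,0,0.4],[0,0,-0.6,0,0.4],[0,0,-1,0,0.4],[0,0,-1,0,0.65]])

```text
clock: 59.0
eef_pos: [0.6791, 0.0986, 0.1697]
tool_rot: [1.0, -0.015, 0.007, -0.001]
ft_force: [1.9, 0.4, 0.9]
grip_width: 0.07
```

```bash
python3 - <<'E'
from h import *
s=imaging.camera("scene"); crop("scene",300,180,480,330,4,"e4",s)
go([.57,.398,.15],-1.5)
E
```

```text
at [0.6778 0.0984 0.1666] yaw -1.68 tilt [ 0.0089  0.0013 -1.    ] | shift units [-1.167 -2.963  0.16 ] roll units -0.002
```

View pics/e4.png

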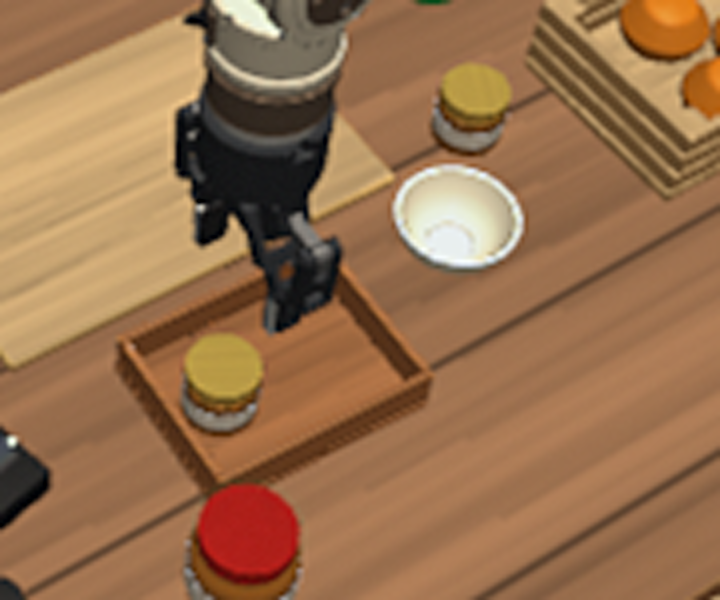

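Request:
carry_out(moves=[[-0.2,-0.49,0.1,0,0.65],[-0.39,-0.98,0.1,0,0.65],[-0.39,-0.98,0.1,0,0.65],[-0.39,-0.98,0.1,0,0.65]])

```text
clock: 59.45
eef_pos: [0.6377, 0.1989, 0.1505]
tool_rot: [1.0, -0.013, -0.001, 0.0]
ft_force: [0.0, -0.8, 0.3]
grip_width: 0.0703
```

Request:
carry_out(moves=[[-0.2,-0.49,0,0,0.65],[-0.39,-0.99,0,0,0.65],[-0.39,-0.99,0,0,0.65],[-0.39,-0.99,0,0,0.65]])

```text
clock: 59.85
eef_pos: [0.6028, 0.2976, 0.1511]
tool_rot: [1.0, -0.014, -0.0, 0.001]
ft_force: [-0.4, -0.6, 0.7]
grip_width: 0.0705
```

Request:
carry_out(moves=[[-0.2,-0.49,0,0,0.65],[-0.39,-0.99,0,0,0.65],[-0.39,-0.99,0,0,0.65],[-0.39,-0.99,0,0,0.65],[-0.39,-0.99,0,0,0.65]])

```text
clock: 60.35
eef_pos: [0.5681, 0.395, 0.1514]
tool_rot: [1.0, -0.016, -0.0, 0.001]
ft_force: [-0.2, -0.1, -0.3]
grip_width: 0.0707
```

```bash
python3 - <<'E'
from h import *
s=imaging.camera("scene"); crop("scene",340,120,480,260,4,"e5",s)
go([.57,.3975,.05],-1.5)
E
```

```text
at [0.5682 0.3948 0.1516] yaw -1.86 tilt [-1.0e-04 -1.1e-03 -1.0e+00] | shift units [ 0.017 -0.029  1.016] roll units -0.004
```

View pics/e5.png

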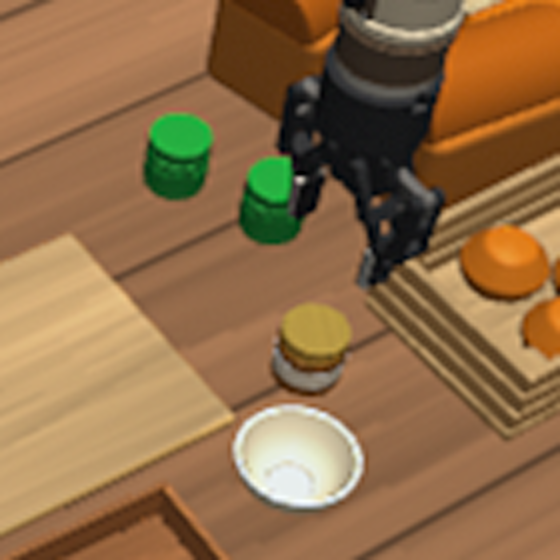

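Request:
carry_out(moves=[[0.02,-0.03,0.4,0,0.65],[0.02,-0.03,0.7,0,0.65],[0.02,-0.03,1,0,0.65],[0.02,-0.03,1,0,0.65],[0.02,-0.03,1,0,0.65],[0.02,-0.03,1,0,-1],[0.02,-0.03,1,0,-1],[0.02,-0.03,1,0,-1],[0.02,-0.03,1,0,-1],[0.02,-0.03,1,0,-1],[0.02,-0.03,1,0,-1],[0.02,-0.03,1,0,-1]])

```text
clock: 61.6
eef_pos: [0.5709, 0.4011, 0.0551]
tool_rot: [1.0, -0.015, 0.003, -0.001]
ft_force: [0.0, -0.9, 6.4]
grip_width: 0.0493
```

Request:
carry_out(moves=[[0,0,-0.4,0,-1],[0,0,-0.9,0,-1],[0,0,-0.9,0,-1]])

```text
clock: 61.9
eef_pos: [0.5729, 0.4032, 0.1517]
tool_rot: [1.0, -0.015, 0.007, -0.005]
ft_force: [0.4, 0.4, 0.5]
grip_width: 0.0489
```

```bash
python3 - <<'E'
from h import *
s=imaging.camera("scene"); crop("scene",340,120,480,260,4,"e6",s)
go([.6765,.176,.145],-2.0)
E
```

```text
at [0.5717 0.4024 0.1481] yaw -1.66 tilt [ 0.0094  0.0067 -0.9999] | shift units [1.113 2.233 0.026] roll units 0.004
```

View pics/e6.png

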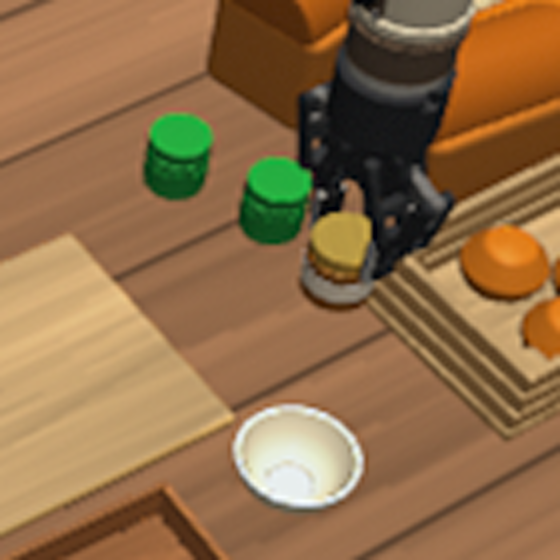

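Request:
carry_out(moves=[[0.2,0.4,0,0,-1],[0.37,0.74,0,0,-1],[0.37,0.74,0,0,-1],[0.37,0.74,0,0,-1]])

```text
clock: 62.35
eef_pos: [0.6036, 0.3239, 0.1406]
tool_rot: [1.0, -0.016, -0.001, 0.0]
ft_force: [-1.2, 0.8, -1.9]
grip_width: 0.0493
```

Request:
carry_out(moves=[[0.2,0.4,0,0,-1],[0.37,0.75,0,0,-1],[0.37,0.75,0,0,-1],[0.37,0.75,0,0,-1]])

```text
clock: 62.75
eef_pos: [0.6382, 0.2493, 0.141]
tool_rot: [1.0, -0.015, -0.001, -0.0]
ft_force: [-0.3, 0.4, -2.5]
grip_width: 0.0491
```

Request:
carry_out(moves=[[0.2,0.4,0,0,-1],[0.37,0.75,0,0,-1],[0.37,0.75,0,0,-1],[0.37,0.75,0,0,-1],[0.37,0.75,0,0,-1]])

```text
clock: 63.25
eef_pos: [0.6726, 0.1752, 0.1415]
tool_rot: [1.0, -0.013, -0.0, -0.0]
ft_force: [-0.1, 0.2, -1.0]
grip_width: 0.0492
```

```bash
python3 - <<'E'
from h import *
s=imaging.camera("scene"); crop("scene",300,180,480,330,4,"e7",s)
go([.6745,.176,.0605],-2.2)
E
```

```text
at [0.6726 0.1753 0.1416] yaw -1.52 tilt [-7.e-04  4.e-04 -1.e+00] | shift units [ 0.02  -0.007  0.811] roll units 0.008
```

View pics/e7.png

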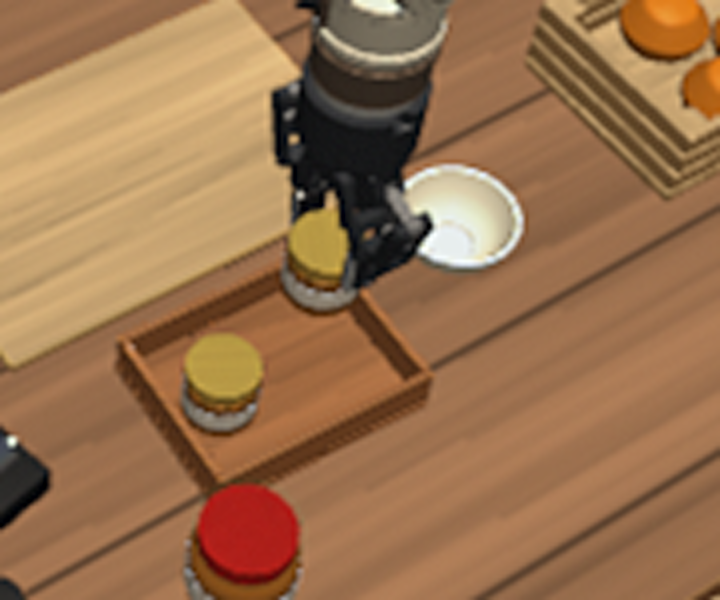

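Request:
carry_out(moves=[[0.02,0,0.4,0,-1],[0.02,0,0.7,0,-1],[0.02,0,0.77,0,-1],[0.02,0,0.81,0,-1],[0.02,0,0.81,0,-1],[0.02,0,0.81,0,-1]])

```text
clock: 63.9
eef_pos: [0.6758, 0.1743, 0.0619]
tool_rot: [1.0, -0.014, 0.001, -0.0]
ft_force: [0.3, 0.4, -1.3]
grip_width: 0.0493
```

Request:
carry_out(moves=[[0,0,0.02,0,-1],[0,0,0.02,0,-1],[0,0,0.02,0,0.4],[0,0,0.02,0,0.4],[0,0,0.02,0,0.4],[0,0,0.02,0,0.4],[0,0,-0.2,0,0.4],[0,0,-0.6,0,0.4],[0,0,-1,0,0.4],[0,0,-1,0,-1]])

```text
clock: 64.9
eef_pos: [0.6792, 0.1739, 0.1687]
tool_rot: [1.0, -0.015, 0.006, -0.002]
ft_force: [-0.4, 0.3, 0.7]
grip_width: 0.0466
```

```bash
python3 - <<'E'
from h import *
s=imaging.camera("scene"); crop("scene",300,180,480,330,4,"e8",s); crop("scene",260,250,340,320,8,"lev_s",s)
t=imaging.camera("top"); crop("top",330,180,400,240,8,"lev_t",t)
for n,im in(("top",t),("scene",s)):
    g=masks(im)["green"]; k,l,st,ce=cv2.connectedComponentsWithStats(g)
    print(n,[(ce[i].round(1).tolist(),int(st[i,4])) for i in range(1,k) if st[i,4]>20])
go([.62,-.07,.2],0)
E
```

```text
top [([368.3, 216.4], 73), ([156.7, 299.3], 103), ([170.3, 330.0], 83)]
scene [([378.2, 162.6], 26), ([288.5, 273.2], 63)]
at [0.6764 0.1732 0.1626] yaw -1.68 tilt [ 3.6e-03  9.0e-04 -1.0e+00] | shift units [-0.491  2.447 -0.378] roll units -0.019
```

View pics/e8.png

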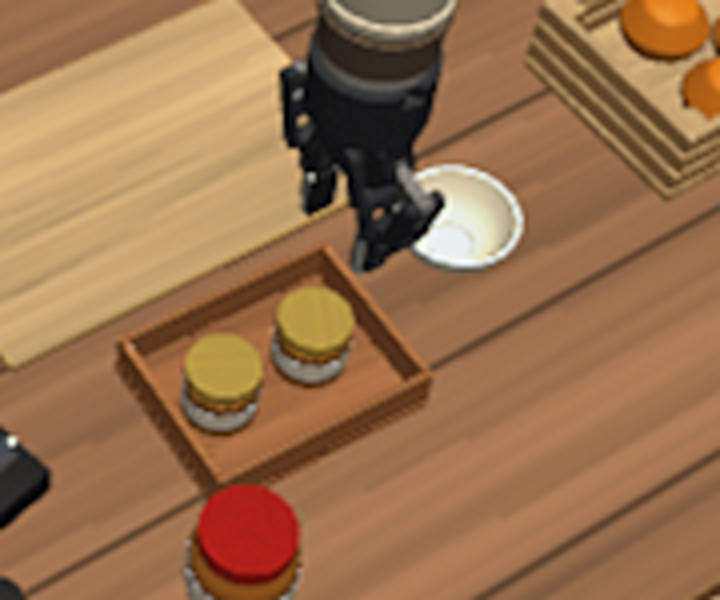

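View pics/lev_s.png

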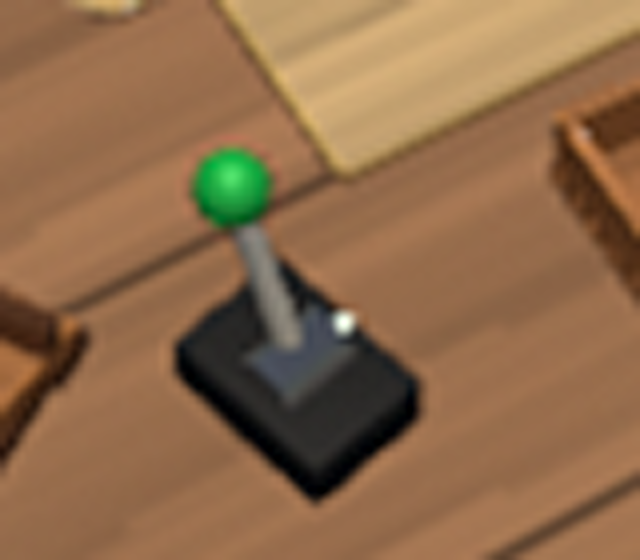

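View pics/lev_t.png

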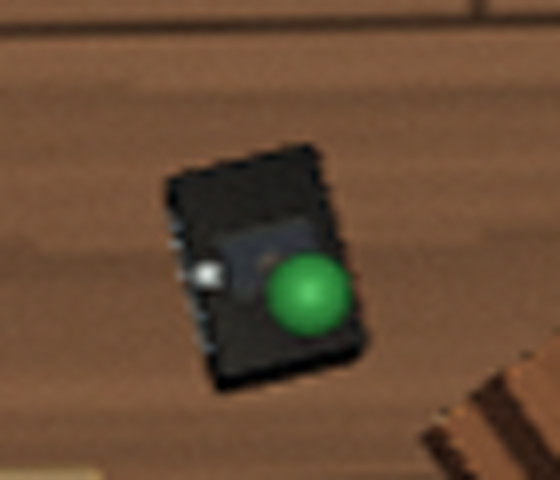

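```bash
python3 - <<'E'
from h import *
T=lambda a,b:(330+(a+.5)/8-.5,180+(b+.5)/8-.5)
C=np.array([at("top",*T(a,b),.025) for a,b in [(165,180),(316,147),(364,337),(213,376)]]); print(C,C.mean(0))
print("lens",[np.linalg.norm(C[i]-C[i-1]) for i in range(4)])
xl=(C[0]+C[1]-C[2]-C[3])[:2]; xl/=np.linalg.norm(xl); yw=np.degrees(np.arctan2(xl[1],xl[0])); print("yaw",yw)
yl=np.array([-xl[1],xl[0]]); c=C.mean(0)[:2]
for th in np.radians([-34,-25,-15,0,15]):
    p=[*(c+xl*.08*np.sin(th)),.022+.08*np.cos(th)]
    print(np.degrees(th),p,"top",px("top",p).round(1),"scene",px("scene",p).round(1))
print("tri",tri((368.3,216.4),(288.5,273.2)))
print(at("top",368.3,216.4,.09),at("top",368.3,216.4,.1))
print("dot px",[px("top",[*(c+yl*.02),.025]),px("top",[*(c+yl*.026),.025])],T(208,275))
E
```

```text
[[ 0.66666468 -0.03337218  0.025     ]
 [ 0.67657087 -0.08198554  0.025     ]
 [ 0.61422659 -0.0950633   0.025     ]
 [ 0.60254486 -0.04676962  0.025     ]] [ 0.64000175 -0.06429766  0.025     ]
lens [np.float64(0.06550451836206798), np.float64(0.04961240605447997), np.float64(0.06370115725975549), np.float64(0.04968643987200127)]
yaw 11.824078713721958
-34.0 [np.float64(0.5962155423192697), np.float64(-0.07346428130678859), np.float64(0.08832300580440333)] top [369.  223.8] scene [283.8 270.4]
-25.0 [np.float64(0.6069096794300914), np.float64(-0.07122546886655066), np.float64(0.094504622962932)] top [368.1 219. ] scene [286.6 271.7]
-14.999999999999998 [np.float64(0.6197355690621966), np.float64(-0.06854037506534834), np.float64(0.09927406610312547)] top [367.  213.3] scene [290.  273.8]
0.0 [np.float64(0.6400017496661279), np.float64(-0.06429765994191163), np.float64(0.10200000000000001)] top [365.  204.9] scene [295.6 278.3]
14.999999999999998 [np.float64(0.6602679302700591), np.float64(-0.06005494481847492), np.float64(0.09927406610312547)] top [362.9 197. ] scene [301.3 284.1]
tri (array([ 0.613444  , -0.07074161,  0.09558542]), np.float64(0.002297419018777281))
[ 0.61414824 -0.07229296  0.09      ] [ 0.61197303 -0.07135782  0.1       ]
dot px [array([354.9860128 , 213.72789344]), array([352.69437488, 214.24339641])] (355.5625, 213.9375)
```

```bash
python3 - <<'E'
from h import *
go([.6125,-.0705,.167],11.8)
E
```

```text
at [0.6764 0.1732 0.1626] yaw -1.68 tilt [ 3.6e-03  9.0e-04 -1.0e+00] | shift units [-0.567  2.455 -0.048] roll units -0.15
```

Request:
carry_out(moves=[[-0.1,0.4,-0.1,0,1],[-0.19,0.82,-0.1,0,1],[-0.19,0.82,-0.1,0,1]])

```text
clock: 65.3
eef_pos: [0.6518, 0.0865, 0.169]
tool_rot: [1.0, -0.017, -0.002, 0.001]
ft_force: [-1.1, 0.9, -0.1]
grip_width: 0.0735
```

Request:
carry_out(moves=[[-0.1,0.4,0,0,1],[-0.19,0.82,0,0,1],[-0.19,0.82,0,0,1]])

```text
clock: 65.6
eef_pos: [0.6305, 0.0056, 0.1689]
tool_rot: [1.0, -0.018, -0.002, 0.001]
ft_force: [-0.2, 0.5, 1.1]
grip_width: 0.0855
```

Request:
carry_out(moves=[[-0.1,0.4,0,-0.15,1],[-0.19,0.82,0,-0.15,1],[-0.19,0.82,0,-0.15,1],[-0.19,0.82,0,-0.15,1],[-0.19,0.82,0,-0.15,1]])

```text
clock: 66.1
eef_pos: [0.6113, -0.0699, 0.17]
tool_rot: [0.995, 0.103, -0.001, -0.0]
ft_force: [-0.6, -0.2, 0.4]
grip_width: 0.0855
```

```bash
python3 - <<'E'
from h import *
s=imaging.camera("scene"); crop("scene",240,210,360,320,6,"f1",s)
go([.6125,-.0705,.107],11.8)
E
```

```text
at [ 0.6114 -0.0697  0.1701] yaw 11.9 tilt [-9.e-04  6.e-04 -1.e+00] | shift units [0.01  0.011 0.631] roll units 0.001
```

View pics/f1.png

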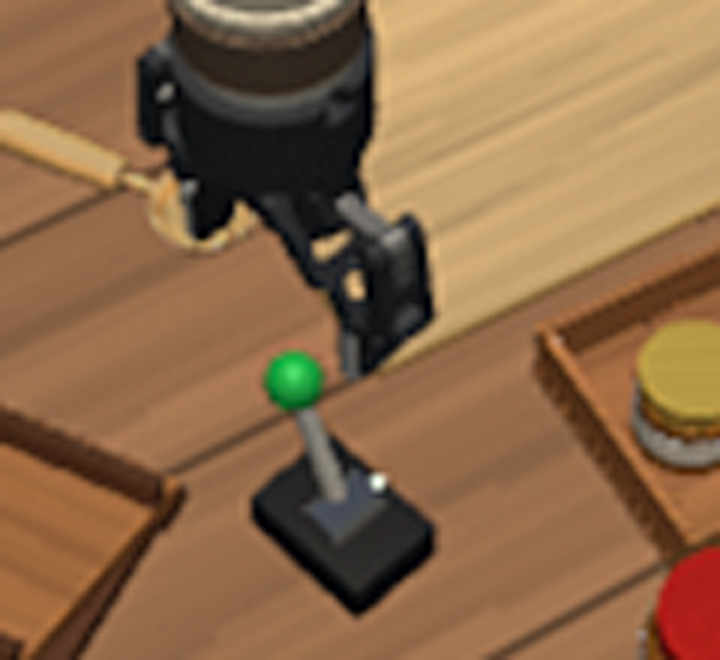

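Lower around the ball, then close.

Request:
carry_out(moves=[[0.01,0.01,0.3,0,1],[0.01,0.01,0.5,0,1],[0.01,0.01,0.63,0,1],[0.01,0.01,0.63,0,1],[0.01,0.01,0.63,0,1]])

```text
clock: 66.65
eef_pos: [0.6128, -0.0712, 0.1081]
tool_rot: [0.995, 0.103, 0.0, -0.0]
ft_force: [0.6, -0.1, 1.2]
grip_width: 0.0856
```

Request:
carry_out(moves=[[0,0,0,0,0],[0,0,0,0,0],[0,0,0,0,0],[0,0,0,0,-0.35],[0,0,0,0,-0.35],[0,0,0,0,-0.35],[0,0,0,0,-0.35]])

```text
clock: 67.35
eef_pos: [0.6124, -0.072, 0.1078]
tool_rot: [0.995, 0.103, -0.0, -0.0]
ft_force: [0.0, 0.5, -0.3]
grip_width: 0.0279
```

```bash
python3 - <<'E'
from h import *
s=imaging.camera("scene"); crop("scene",240,210,360,320,6,"f2",s)
go([.639,-.0645,.112],11.8); print(bot.get_obs()["grip_width"])
E
```

```text
at [ 0.6124 -0.072   0.1078] yaw 11.82 tilt [ 0.  0. -1.] | shift units [ 0.276 -0.019 -0.042] roll units 0.0
0.027472393937133834
```

View pics/f2.png

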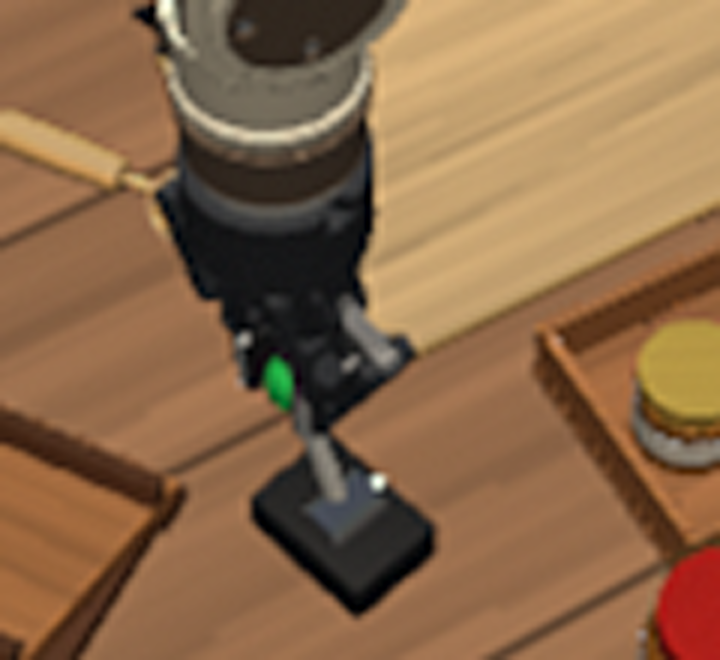

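Request:
carry_out(moves=[[0.04,0,-0.01,0,-0.35],[0.08,0,-0.02,0,-0.35],[0.12,0,-0.03,0,-0.35],[0.16,0,-0.03,0,-0.35],[0.2,0,-0.04,0,-0.35],[0.24,0,-0.04,0,-0.35],[0.275,0,-0.04,0,-0.35],[0.275,0,-0.04,0,-0.35],[0.275,0,-0.04,0,-0.4],[0.275,0,-0.04,0,-0.4]])

```text
clock: 68.4
eef_pos: [0.6396, -0.0662, 0.1117]
tool_rot: [0.995, 0.103, 0.0, -0.0]
ft_force: [0.6, 0.2, -0.2]
grip_width: 0.0256
```

Request:
carry_out(moves=[[0,0,0,0,-0.25],[0,0,0,0,-0.2],[0,0,0,0,0.2],[0,0,0,0,1],[0,0,0,0,1],[0,0,0,0,1],[0,0,-0.3,0,1],[0,0,-0.6,0,1],[0,0,-0.9,0,1],[0,0,-0.9,0,1]])

```text
clock: 69.4
eef_pos: [0.6421, -0.0666, 0.2075]
tool_rot: [0.995, 0.103, 0.005, 0.001]
ft_force: [0.7, -0.0, 1.0]
grip_width: 0.0852
```

Request:
carry_out(moves=[[0,0.4,-0.2,0,1],[0,0.9,-0.2,0,1],[0,0.9,-0.2,0,1],[0,0.9,-0.2,0,1]])

```text
clock: 69.8
eef_pos: [0.6573, -0.1557, 0.2206]
tool_rot: [0.995, 0.102, -0.001, -0.0]
ft_force: [-0.2, 0.3, 0.0]
grip_width: 0.0854
```

Request:
carry_out(moves=[[-0.4,0.4,0,0,1],[-0.9,0.9,0,0,1],[-0.9,0.9,0,0,1],[-0.9,0.9,0,0,1]])

```text
clock: 70.2
eef_pos: [0.5857, -0.2627, 0.2215]
tool_rot: [0.995, 0.101, -0.001, -0.0]
ft_force: [0.4, -0.3, -0.5]
grip_width: 0.0857
```

```bash
python3 - <<'E'
from h import *
s=imaging.camera("scene"); crop("scene",260,250,340,320,8,"g_s",s)
t=imaging.camera("top"); crop("top",330,180,400,240,8,"g_t",t); cv2.imwrite("pics/g_top.png",t[:,:,::-1])
for n,im in(("top",t),("scene",s)):
    g=masks(im)["green"]; k,l,st,ce=cv2.connectedComponentsWithStats(g)
    print(n,[(ce[i].round(1).tolist(),int(st[i,4])) for i in range(1,k) if st[i,4]>20])
E
```

```text
top [([365.5, 205.4], 74), ([156.8, 299.2], 100), ([170.3, 330.2], 84)]
scene [([384.0, 158.4], 272), ([408.3, 169.7], 289), ([295.8, 278.6], 71)]
```

View pics/g_s.png

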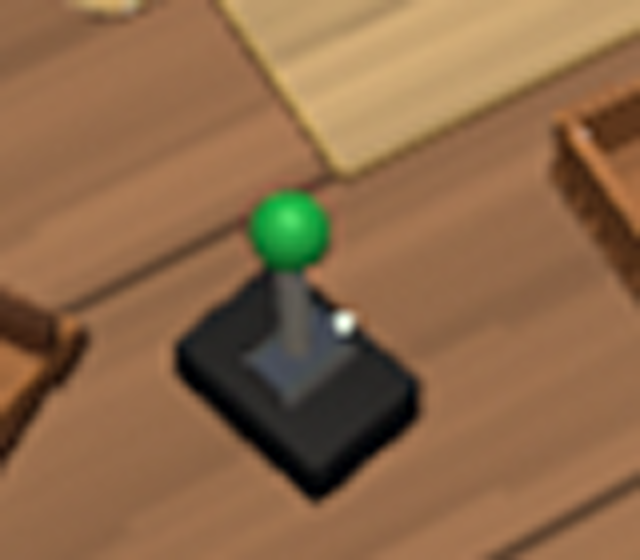

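View pics/g_t.png

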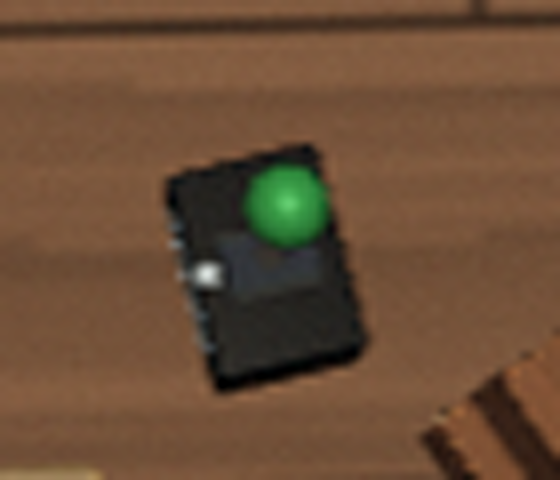

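View pics/g_top.png

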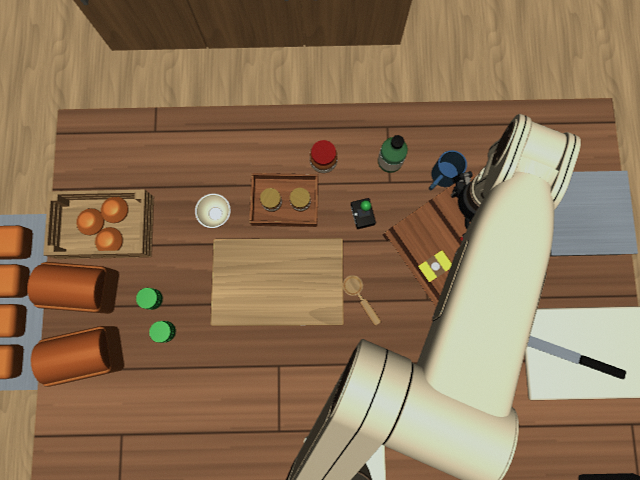

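```bash
python3 - <<'E'
from h import *
t=imaging.camera("top"); s=imaging.camera("scene")
print("ball",at("top",365.5,205.4,.102), "ball before",at("top",368.3,216.4,.0972))
h=cv2.cvtColor(t,cv2.COLOR_RGB2HSV)
m=(h[:,:,2]<60).astype(np.uint8); 
g=masks(t)["green"]; m=cv2.morphologyEx(m|cv2.dilate(g,np.ones((3,3))),cv2.MORPH_CLOSE,np.ones((5,5)))
w=np.zeros_like(m); w[185:240,335:390]=1
k,l,st,ce=cv2.connectedComponentsWithStats(m*w); i=1+np.argmax(st[1:,4]); print(st[i])
P=cv2.boxPoints(cv2.minAreaRect(np.argwhere(l==i)[:,::-1].astype(np.float32))); print(P)
P=P[np.argsort(P[:,1])]; far=P[:2].mean(0); near=P[2:].mean(0)
d=(near-far)/np.linalg.norm(near-far); far-=d*.5; near+=d*.5
F=at("top",*far,.025); 
for z in(0,.025): N=at("top",*near,z); print("near z",z,N,"len",np.linalg.norm((F-N)[:2]))
N=at("top",*near,0); print("far",F,"center",(F+N)/2)
# plate (bluish grey) centroid
c=((h[:,:,0]>100)&(h[:,:,0]<130)&(h[:,:,1]>30)&(h[:,:,2]>45)&(h[:,:,2]<110)).astype(np.uint8)*w
k,l,st,ce=cv2.connectedComponentsWithStats(c); print(st[1:],ce[1:])
crop("top",340,190,390,230,14,"g_t2",t); crop("scene",275,265,325,320,11,"g_s2",s)
# scene: predicted axis directions for vertical rod
for c0 in [(.637,-.065),(.640,-.0655)]:
  print([px("scene",[*c0,z]).round(2) for z in(.025,.06,.102)],[px("top",[*c0,z]).round(2) for z in(.025,.102)])
E
```

```text
ball [ 0.63865819 -0.06538256  0.102     ] ball before [ 0.61258209 -0.07161966  0.0972    ]
[351 198  25  31 551]
[[349.9412  201.76472]
 [369.23532 196.94121]
 [376.05887 224.23534]
 [356.76474 229.05885]]
near z 0 [ 0.60546105 -0.07516949  0.        ] len 0.07139931537989012
near z 0.025 [ 0.6005645  -0.07293777  0.025     ] len 0.07565972030874914
far [ 0.67460159 -0.05735239  0.025     ] center [ 0.64003132 -0.06626094  0.0125    ]
[[358 210   7   6  17]
 [366 211   3   3   6]] [[360.11764706 212.76470588]
 [367.33333333 211.83333333]]
[array([295.38, 293.42]), array([295.09, 286.42]), array([294.71, 277.59])] [array([362.93, 213.16]), array([365.36, 206.08])]
[array([295.8 , 294.35]), array([295.52, 287.37]), array([295.16, 278.55])] [array([363.09, 212.  ]), array([365.53, 204.85])]
```

View pics/g_t2.png

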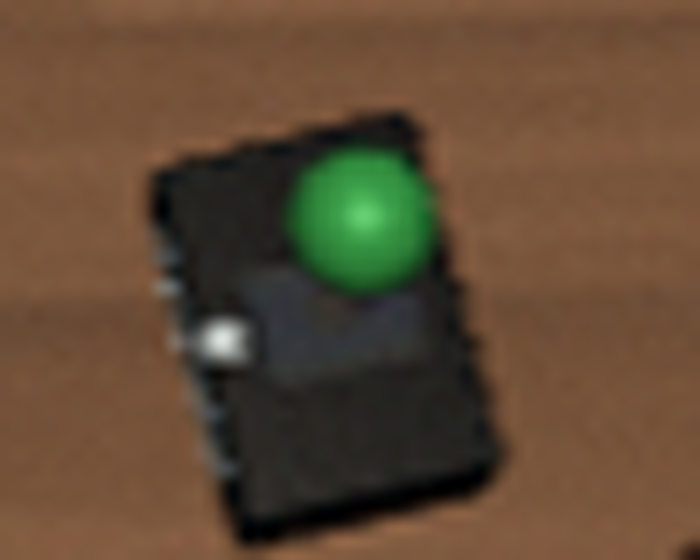

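View pics/g_s2.png

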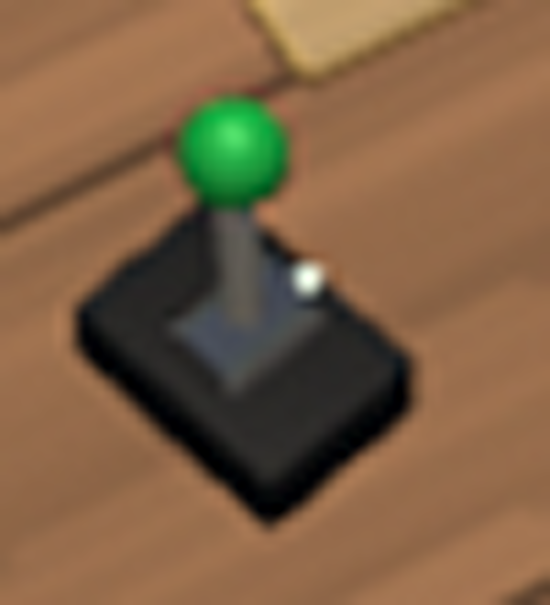

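```bash
python3 - <<'E'
from h import *
s=imaging.camera("scene"); cv2.imwrite("pics/g_scene.png",s[:,:,::-1])
E
```

```text
(no output)
```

View pics/g_scene.png

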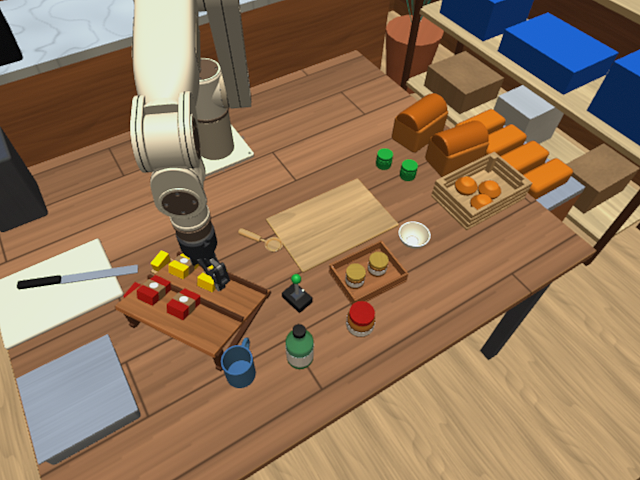

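Request:
carry_out(moves=[[-0.2,-0.4,-0.2,0,1],[-0.4,-0.9,-0.3,0,1],[-0.4,-0.9,-0.3,0,1],[-0.4,-0.9,-0.3,0,1]])

```text
clock: 70.85
eef_pos: [0.5308, -0.1788, 0.2527]
tool_rot: [0.994, 0.105, 0.001, 0.0]
ft_force: [-0.8, -0.0, -0.3]
grip_width: 0.0856
```

Request:
carry_out(moves=[[-0.2,-0.4,0,0,1],[-0.4,-0.9,0,0,1],[-0.4,-0.9,0,0,1],[-0.4,-0.9,0,0,1]])

```text
clock: 71.25
eef_pos: [0.4736, -0.1005, 0.252]
tool_rot: [0.995, 0.104, 0.0, 0.0]
ft_force: [0.0, -0.1, 0.6]
grip_width: 0.0856
```

Request:
carry_out(moves=[[-0.4,-0.5,0,0,1],[-0.8,-0.9,0,0,1],[-0.8,-0.9,0,0,1],[-0.8,-0.9,0,0,1],[-0.8,-0.9,0,0,1]])

```text
clock: 71.75
eef_pos: [0.3782, -0.0301, 0.2525]
tool_rot: [0.995, 0.103, 0.001, 0.0]
ft_force: [0.2, -0.5, -0.3]
grip_width: 0.0855
```

```bash
python3 - <<'E'
from h import *
t=imaging.camera("top"); s=imaging.camera("scene")
c=np.array([.533,-.2942]); xv=np.array([.5373,-.8434]); yv=np.array([.8434,.5373])
for b in boxes(im=t,zt=.07):
    if b[3] is not None and b[3][1]<-.1:
        d=b[3][:2]-c; print(b[0],b[1],"s",round(d@xv,4),"y",round(d@yv,4),"yaw",b[4])
crop("top",330,140,570,340,3.3,"z_t",t); crop("scene",100,240,320,380,3.6,"z_s",s)
E
```

```text
yellow [435. 266.] s -0.0747 y 0.0005 yaw -57.9
yellow [457. 297.] s -0.0746 y -0.089 yaw -59.0
red [478. 238.] s 0.0529 y -0.0015 yaw -57.9
red [501. 270.] s 0.0524 y -0.0927 yaw -56.1
```

View pics/z_t.png

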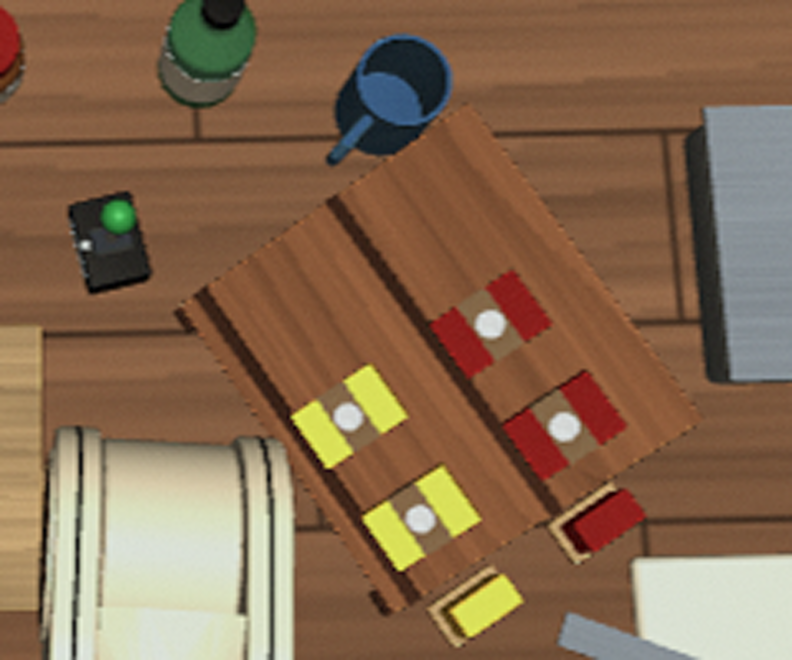

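View pics/z_s.png

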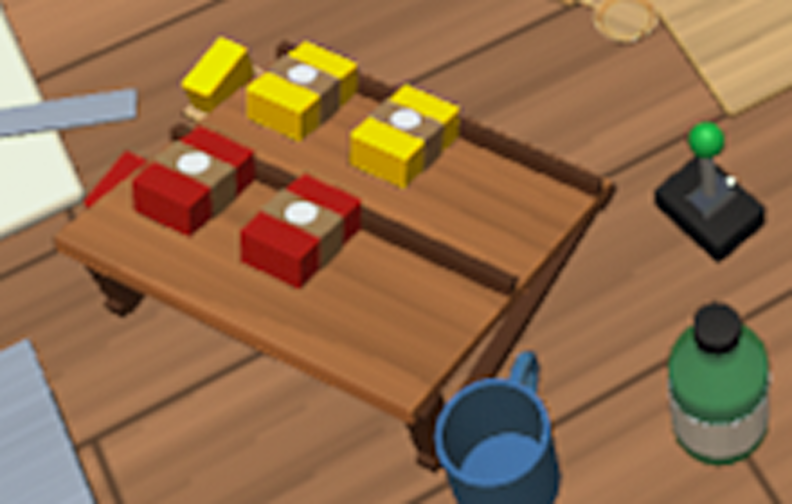

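```bash
python3 - <<'E'
from workcell import order
print(order.job_done())
E
```

```text
the job is handed in; nothing more can be done
None
```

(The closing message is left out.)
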